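Dock the solar panel on the window sill and start it charging

TASK

Take the small solar panel out of its wooden cradle and slide it, copper edge first and blue cells facing the window (the far side, away from the robot), fully home into the leaning slot of the white charging dock. Then press the orange button on the dock's dome right down once it is docked and let it spring back up. Leave everything else on the sill where it stands.

Things in the scene. Friction and masses are not known exactly. Their poses are not given: they have to be found in the camera images.
- panel_center (a point): Centre of the loose solar panel, a rigid black slab 10 mm thick (its x), 80 mm wide (its y), 120 mm tall (its z), about 0.16 kg. +x points out of the face with six dark blue cells, +z to the plain top edge; the copper edge is the foot, at z -60 mm. It starts upright in the cradle, a little loose, foot down, cells to the far side, its upper 75 mm clear of the cradle.
- panel_foot (a point): Middle of the panel's copper contact edge, its foot (60 mm from its centre along the panel's -z). Same axes as panel_center.
- cradle: Fixed wooden storage cradle with an upright slot, 75 x 110 mm on the sill and 45 mm tall. Origin at the centre of its underside; its x runs across the 13 mm gap, its y along it, z up. The slot's floor is 10 mm above the sill and the slot is 35 mm deep.
- slot_floor (a point): Centre of the floor of the dock's black slot, which leans 30 degrees, top towards the robot. z points up along the slot out of its mouth, y along it, x across it (far and up). Inside 12.4 mm (x) by 85 mm (y), 36 mm deep; flared lips on the long sides rise 9 mm more. The docked panel's foot is here, axes alike, top 84 mm out of the mouth. Friction may hold it short of home: push along the slot.
- slot_mouth (a point): Centre of the slot's mouth, 36 mm from the floor along the slot's z. Same axes as slot_floor.
- dock: Fixed white charging dock, base 130 x 214 x 12 mm. Origin at the centre of its underside, x to the far side, y along it, z up. At y -50 mm is the leaning slot (floor centre 38 mm above the sill), at y +56 mm the white dome, 92 mm wide, with the orange button on top.
- charge_button_top (a point): Middle of the top face of the orange push button on the dome, a disc 32 mm across that faces straight up.
- charge_button (a joint): How far the button is pressed: 0 up, 0.006 m fully down (about 5 N); it springs back when let go.
- tray0: Lowest of three stacked round pale grey trays, each 140 mm wide, 20 mm tall. Loose bystander, to be left alone. Origin at the centre of its underside, z up.
- tray1: Middle tray of the stack. Loose bystander, to be left alone. Origin at the centre of its underside, z up.
- tray2: Top tray of the stack. Loose bystander, to be left alone. Origin at the centre of its underside, z up.
- canister: Small aluminium canister with a screw lid, 53 mm wide, 77 mm tall. Loose bystander, to be left alone. Origin at the centre of its underside, z up.
- bird: Ceramic bird figurine, blue, 87 mm tall, about 110 mm long. Loose bystander, to be left alone. Origin at the centre of its underside, z up.
- brush: Blue plastic cleaning brush lying on its bristles, 175 mm long along its x, 29 mm tall. Loose bystander, to be left alone. Origin at the centre of its underside, z up.
- herb: Herb in a terracotta pot, 96 mm wide, about 180 mm tall. Loose bystander, to be left alone. Origin at the centre of its underside, z up.
- jar: Amber glass jar, 72 mm wide, 110 mm tall. Loose bystander, to be left alone. Origin at the centre of its underside, z up.

How it is judged:
On the way, in this order (a step that is already met when the one before it is completed fails the run):
1. the panel is fully home in the dock's slot, copper edge down, cells to the window (z of panel_foot in the frame of slot_floor between -0.004 and 0.004 m and x of panel_foot in the frame of slot_floor between -0.005 and 0.005 m and y of panel_foot in the frame of slot_floor between -0.007 and 0.007 m and angle between the z axis of panel_center and the z axis of slot_floor, either way round below 0.12 rad and angle between panel_center's own x axis and vertical below 1.3 rad and angle between panel_center's own z axis and vertical below 0.8 rad), for 0.2 s.
2. the button is pressed down while the panel is docked (all of step 1 and value of joint charge_button above 0.0045 m), for 0.05 s.
At the end, for the whole second after the job is handed in: The panel rests, released, in the dock's slot: its copper foot within 4 mm of the slot's floor, 5 mm across and 7 mm along, leaning with the slot within 0.12 rad, cells on the far, upper side; the button is up again (within 1.5 mm) after having been pressed (at least 4.5 mm) with the panel docked (all of step 1 and value of joint charge_button below 0.0015 m and linear speed of panel below 0.02 m/s and angular speed of panel below 0.1 rad/s); the robot touches nothing.
It fails at once if a tray of the stack is shifted by more than 25 mm or tipped (distance of any of tray0, tray1, tray2 from where it was at the start of the episode above 0.025 m or angle between any of tray0, tray1, tray2's own z axis and vertical above 0.35 rad).
It fails at once if the bird is shifted by more than 25 mm or tipped (distance of bird from where it was at the start of the episode above 0.025 m or angle between bird's own z axis and vertical above 0.35 rad).
It fails at once if the canister, brush, potted herb or jar is shifted by more than 25 mm or tipped (distance of any of canister, brush, herb, jar from where it was at the start of the episode above 0.025 m or angle between any of canister, brush, herb, jar's own z axis and vertical above 0.35 rad).
It also fails if it takes over 54 s, if anything falls off the work surface, if the arm or the gripper's body presses on something with over 40 N, if the wrist force passes 120 N, or if a joint passes its speed limit or range.

ROBOT

A 6-joint arm with a two-finger parallel gripper is mounted at the origin on the work surface. World frame = base frame: x ahead of the robot, y to its left, z up, the work surface at z = 0. Lengths are in m, angles in rad, forces in N, time in s.
With the tool pointing down it reaches from about 0.4 to 0.825 m from the base axis. Payload 7 kg.
Tool frame: the origin (TCP) lies on the centre line of the jaws, within the pads' length; the fingertips stand 22 mm ahead of it and the grasp point (between the pads) lies 3 mm ahead of it; z points along the fingers, y is the line along which they close (so a half turn about z gives the same grasp; the last joint's range is limited). The gripper opens to 88 mm and grips with 3 to 60 N. Pads are 19 mm wide; open, the fingers measure 130 mm over their backs; the gripper's body (78 mm by 193 mm) begins 47 mm behind the grasp point.
Start: joints at [-0.825, 0.359, 0.012, 0, -1.224, -0.288], TCP at [0.298, -0.605, 0.249] pointing down, gripper open.
Joint ranges: [-3.07, 3.07], [-1.43, 2.12], [-1.02, 1.25], [-3.03, 1.67], [-3.05, -0], [-3.03, 3.03]. Speed limits (rad/s): [2.39, 2.39, 3.01, 3.14, 3.14, 3.14].

INTERFACE

Orientations are given as [roll, pitch, yaw] about the fixed x, y, z axes, in that order (R = Rz(yaw) Ry(pitch) Rx(roll)).
In Python, from station import monitor, viewer, order gives the robot as it stands. The module is installed in compiled form; this text tells all that it offers.
- The arm moves only by the tool servo_tool, never from a script. Its argument "targets" is a list of rows, each an object with "angular": the turn, a rotation vector about the tool's x, y, z in degrees, a list of three; "xyz": the shift along the tool's x, y, z in cm, a list of three; "claw": the finger opening in cm, from 0 to 8.76. A call has 1 to 20 rows; each row shifts and turns the commanded pose from where the row before left it, along the tool's axes as they then stand; what a row does not reach is not made up. A row lasts 1/10 s, in which the tool goes at most 50 mm and 8.59 degrees, less where a joint would pass 70% of its speed; a pose out of reach is approached as far as the arm can. A call is refused whole if a number of a shift passes 5 or a number of a turn 8.59, either way. A call with a gripper value outside its range is refused whole. The fingers move at their own pace and stop on an object; "force" is the grip in N (left out, the last holds). Time passes only in rows, so rows that do not move let the fingers close. It gives the time, the measured TCP pose, the force, the opening and the grip force at its end, in the units of the state.
- monitor.get_state(): the state, without advancing time (a new reading comes with each control period).
- viewer.grab_frame(name): name is "side" or "top"; returns a dict with "color" (384x512x3 uint8, blue, green, red), "fovy" (degrees; the focal length in pixels is half the picture's height over the tangent of half this angle, whatever the lens; pixels are square), "cx", "cy" (the principal point, pixels), "R" (3x3) and "t" (3): a world point X has camera coordinates R X + t. Camera axes: x right, y down, z forward; pixel columns grow to the right and rows downward; lengths in m; the calibration is good to about 2 mm. A picture is of the moment at which its call begins. There is no depth.
- order.job_done(): hands the job in; it is judged then, once.
The state is a dict: "t": time; "q": joint angles; "qd": joint speeds; "joint_efforts": joint torques, N m; "eef_pos": TCP position; "ee_rot": TCP orientation; "force": force on the tool from outside, world axes, zero at the start; "moment": the same for the moment, N m; "width": finger opening in m; "gripper_force": force on a finger pad.
Only numpy, scipy, OpenCV 4.12 (cv2) and the standard library are available. Lean on these libraries where they do the work, as an engineer would, in place of code of your own. Each camera call takes 0.05 s, during which the arm holds its last target. There are 200 camera calls.

## Working session

There is one attempt and no reset: what is moved stays moved. The work goes in short steps, Python scripts to look and compute and a tool call to move; the robot and the scene stay as the last step left them, time stands still between calls to the robot, and variables do not carry over. Pictures are saved under pics/ and viewed, at most 10 in all, crops included, and the job is handed in when it is done.

Besides the shell and the picture viewer there is one more tool, called after "Emit:" by a JSON object that holds its "fn" and its "kwargs". servo_tool: Moves the arm, as the interface text tells. Its arguments: {"type":"object","properties":{"targets":{"type":"array"},"force":{"type":"number"}},"required":["targets"]}

```bash
mkdir -p pics
python3 - <<'E'
from station import monitor, viewer
import cv2,pickle
s=monitor.get_state();print(s)
for n in("side","top"):
    f=viewer.grab_frame(n);pickle.dump(f,open(n+".pkl","wb"));cv2.imwrite(f"pics/{n}0.png",f["color"])
    print(n,f["fovy"],f["cx"],f["cy"],f["R"],f["t"],"cam",-f["R"].T@f["t"])
E
```

```text
{'t': 0.0, 'q': array([-8.24898348e-01,  3.59381920e-01,  1.10499781e-02, -3.63107463e-04,
       -1.22409549e+00, -2.88116313e-01]), 'qd': array([-1.38702438e-03,  1.07870291e-03,  8.17932483e-04, -1.72130595e-05,
       -1.73018776e-04,  4.82596021e-05]), 'joint_efforts': array([ 7.18160645e-04, -5.82719135e+01,  2.93056458e+01,  6.99729368e+00,
        6.92753209e-03, -1.71849083e-04]), 'eef_pos': array([ 0.29811001, -0.60509098,  0.24761967]), 'ee_rot': array([ 3.13993178e+00, -1.36247445e-04, -2.68393454e+00]), 'force': array([-0.01870289,  0.3085856 ,  0.4403261 ]), 'moment': array([0.01823309, 0.00053265, 0.01800192]), 'gripper_force': 0.0, 'width': 0.08700530459752225}
side 49.52860531702825 249.0157991951073 195.00071758915078 [[-0.44244787 -0.89675832 -0.00802437]
 [-0.48876873  0.24863435 -0.83623327]
 [ 0.75189428 -0.36606757 -0.54831517]] [0.26591002 0.34222682 0.9726002 ] cam [-0.44637143  0.50940507  0.82160666]
top 54.56008527484874 263.01188762237564 193.42126151796822 [[-0.01110721 -0.99992787  0.00457051]
 [-0.98681804  0.01022335 -0.16151052]
 [ 0.16145214 -0.00630419 -0.98686041]] [-0.0054435   0.58507916  1.35596242] cam [ 0.35838317 -0.00287633  1.43266694]
```

View pics/side0.png

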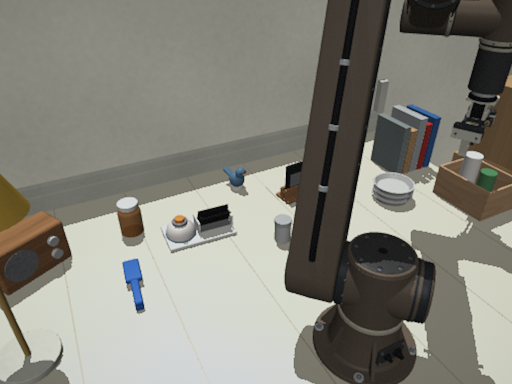

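View pics/top0.png

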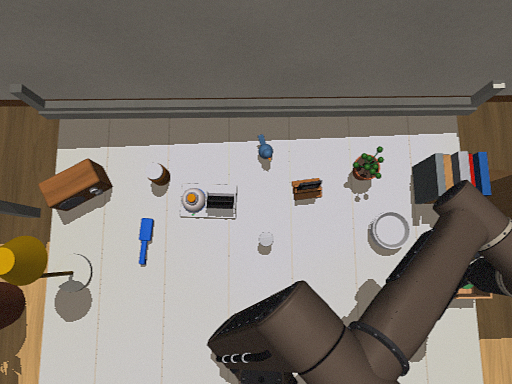

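The side view shows the dock at about (200,228), the cradle with the panel at (295,185), the canister at (283,228) and the bird at (236,178). The top view shows the dock at (208,200), the cradle at (307,189) and the herb at (367,166). I'll enlarge both.

```bash
cat > h.py <<'E'
import numpy as np,cv2,pickle
from station import monitor,viewer
def K(f):
    F=192/np.tan(np.radians(f["fovy"])/2); return F
def ray(f,u,v):
    d=f["R"].T@np.array([(u-f["cx"])/K(f),(v-f["cy"])/K(f),1]);return -f["R"].T@f["t"],d
def onz(f,u,v,z):
    c,d=ray(f,u,v);return c+d*(z-c[2])/d[2]
def tri(*r):
    A=np.zeros((3,3));b=np.zeros(3)
    for c,d in r:
        d=d/np.linalg.norm(d);P=np.eye(3)-np.outer(d,d);A+=P;b+=P@c
    return np.linalg.solve(A,b)
def proj(f,X):
    p=f["R"]@np.asarray(X)+f["t"];return np.array([f["cx"],f["cy"]])+K(f)*p[:2]/p[2]
def crop(f,x,y,w,h,s,name):
    cv2.imwrite(name,cv2.resize(f["color"][y:y+h,x:x+w],None,fx=s,fy=s,interpolation=cv2.INTER_CUBIC))
E
python3 - <<'E'
from h import *
t=pickle.load(open("top.pkl","rb"));s=pickle.load(open("side.pkl","rb"))
a=cv2.resize(t["color"][170:230,170:330],None,fx=5,fy=5,interpolation=cv2.INTER_CUBIC)
b=cv2.resize(s["color"][150:255,155:311],None,fx=5,fy=5,interpolation=cv2.INTER_CUBIC)
cv2.imwrite("pics/tc.png",a);cv2.imwrite("pics/sc.png",b)
for f in(t,s):
    h=cv2.cvtColor(f["color"],cv2.COLOR_BGR2HSV)
    m=cv2.inRange(h,(5,150,150),(20,255,255))
    n,l,st,c=cv2.connectedComponentsWithStats(m)
    print([(c[i].round(1),st[i][4]) for i in range(1,n) if st[i][4]>15])
E
```

```text
[(array([ 61.4, 176. ]), np.int32(279)), (array([ 79. , 186.7]), np.int32(142)), (array([304.1, 181.1]), np.int32(70)), (array([191. , 197.4]), np.int32(53))]
[(array([178.8, 218.1]), np.int32(40))]
```

View pics/tc.png

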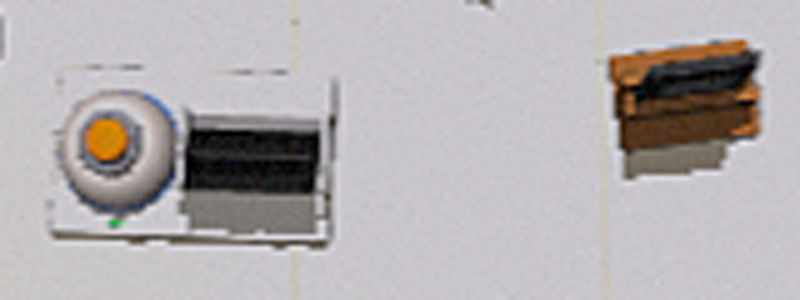

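View pics/sc.png

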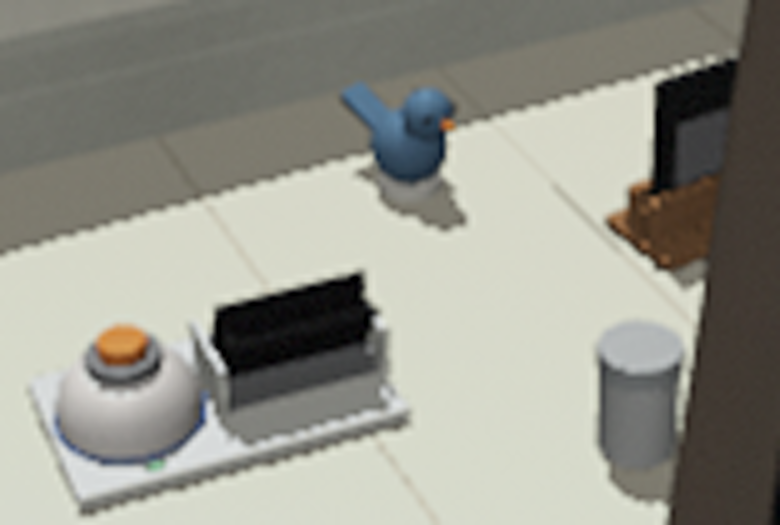

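The top crop gives the dock base corners at about (53,232), (328,240), (334,75) and (60,68). The cradle's top corners are near (610,58), (747,42), (760,130) and (622,148), with the panel's black top edge running from (637,70) to (757,52). In the side crop, the button is at (122,343) and the slot's black lips lie between x 215 and 375.

Run:
```python
from h import *
np.set_printoptions(precision=4,suppress=True)
t=pickle.load(open("top.pkl","rb"));s=pickle.load(open("side.pkl","rb"))
T=lambda x,y,z:onz(t,170+x/5-.4,170+y/5-.4,z)
S=lambda x,y,z:onz(s,155+x/5-.4,150+y/5-.4,z)
B=tri(ray(t,191,197.4),ray(s,178.8,218.1));print("button",B, proj(t,B),proj(s,B))
d=np.array([T(53,232,.012),T(328,240,.012),T(334,75,.012),T(60,68,.012)]);print("dock",d,d.mean(0))
print("side dock corners",S(83,500,.012),S(405,412,.012))
c=np.array([T(610,58,.045),T(747,42,.045),T(760,130,.045),T(622,148,.045)]);print("cradle",c,c.mean(0))
print("panel far top",T(640,70,.13),T(757,52,.13))
print("panel near top L (side)",S(657,85,.13))
print("canister",onz(t,265.5,239,.077),"bird",onz(t,265,150,.05),"tray",onz(t,390,230,.06),"herb",onz(t,367,170,.1))
# black mask of panel, slot
g=t["color"].max(2)
for nm,(x0,y0,x1,y1) in dict(panel=(290,172,328,200),slot=(203,190,238,212)).items():
    m=(g[y0:y1,x0:x1]<70).astype(np.uint8)
    p=np.argwhere(m)[:,::-1].astype(np.float32)+[x0,y0]
    r=cv2.minAreaRect(p.astype(np.float32));print(nm,r,cv2.boxPoints(r))
```

```text
button [0.5692 0.2547 0.0681] [191.1579 197.4708] [178.5928 218.068 ]
dock [[0.5066 0.3057 0.012 ]
 [0.4982 0.0955 0.012 ]
 [0.6266 0.0909 0.012 ]
 [0.6343 0.3035 0.012 ]] [0.5664 0.1989 0.012 ]
side dock corners [0.5038 0.305  0.012 ] [0.4937 0.0996 0.012 ]
cradle [[ 0.6313 -0.1209  0.045 ]
 [ 0.6427 -0.2254  0.045 ]
 [ 0.5748 -0.2329  0.045 ]
 [ 0.5621 -0.1283  0.045 ]] [ 0.6027 -0.1769  0.045 ]
panel far top [ 0.6057 -0.1348  0.13  ] [ 0.6179 -0.2187  0.13  ]
panel near top L (side) [ 0.6023 -0.1411  0.13  ]
canister [ 0.413  -0.0187  0.077 ] bird [ 0.7533 -0.0212  0.05  ] tray [ 0.4416 -0.4778  0.06  ] herb [ 0.6595 -0.3939  0.1   ]
panel ((306.83038330078125, 189.9685516357422), (15.738309860229492, 27.921279907226562), 84.5596694946289) [[292.1866 183.4584]
 [319.9821 180.8112]
 [321.4742 196.4787]
 [293.6787 199.1259]]
slot ((219.4380645751953, 200.42922973632812), (32.19519805908203, 15.033293724060059), 3.8140745162963867) [[202.8761 206.8584]
 [203.8761 191.8584]
 [236.     194.    ]
 [235.     209.    ]]
```

Emit:
{"fn": "servo_tool", "kwargs": {"targets": [{"xyz": [-3.86,2.07,0],"angular": [0,0,0],"claw": 8.7},{"xyz": [-3.86,2.07,0],"angular": [0,0,0],"claw": 8.7},{"xyz": [-3.86,2.07,0],"angular": [0,0,0],"claw": 8.7},{"xyz": [-3.86,2.07,0],"angular": [0,0,0],"claw": 8.7},{"xyz": [-3.86,2.07,0],"angular": [0,0,0],"claw": 8.7},{"xyz": [-3.86,2.07,0],"angular": [0,0,0],"claw": 8.7},{"xyz": [-3.86,2.07,0],"angular": [0,0,0],"claw": 8.7},{"xyz": [-3.86,2.07,0],"angular": [0,0,0],"claw": 8.7},{"xyz": [-3.86,2.07,0],"angular": [0,0,0],"claw": 8.7},{"xyz": [-3.86,2.07,0],"angular": [0,0,0],"claw": 8.7},{"xyz": [-3.86,2.07,0],"angular": [0,0,0],"claw": 8.7},{"xyz": [-3.86,2.07,0],"angular": [0,0,0],"claw": 8.7},{"xyz": [0,0,0],"angular": [0,0,-8.5],"claw": 8.7},{"xyz": [0,0,0],"angular": [0,0,-8.5],"claw": 8.7},{"xyz": [0,0,0],"angular": [0,0,-8.5],"claw": 8.7},{"xyz": [0,0,0],"angular": [0,0,-8.5],"claw": 8.7},{"xyz": [0,0,0],"angular": [0,0,-8.5],"claw": 8.7},{"xyz": [0,0,0],"angular": [0,0,-8.5],"claw": 8.7},{"xyz": [0,0,0],"angular": [0,0,-8.5],"claw": 8.7},{"xyz": [0,0,0],"angular": [0,0,-8.5],"claw": 8.7}]}}

```text
t: 2.1
eef_pos: [0.6038, -0.1779, 0.2481]
ee_rot: [3.141, 0.0, -1.491]
force: [0.3, -0.6, 0.3]
width: 0.0872
gripper_force: 0.0
```

```bash
cat >> h.py <<'E'
from scipy.spatial.transform import Rotation as Ro
def pose():
    s=monitor.get_state();return s,s["eef_pos"],Ro.from_euler("xyz",s["ee_rot"])
def togo(P,Rt):
    "remaining shift (cm, current tool axes) and turn (deg rotvec, tool axes)"
    s,p,R=pose();return (R.inv().apply(np.asarray(P)-p)*100).round(2),(R.inv()*Rt).as_rotvec(degrees=True).round(2)
def down(yawpanel,tilt=0):
    "tool orientation for panel yaw (deg), slot lean (deg)"
    Rz=Ro.from_euler("z",yawpanel,degrees=True)
    Rp=Rz*Ro.from_euler("y",-tilt,degrees=True)   # panel axes
    return Rp*Ro.from_matrix(np.array([[0,-1,0],[-1,0,0],[0,0,-1.]]).T)
E
python3 - <<'E'
from h import *
np.set_printoptions(precision=4,suppress=True)
s=pickle.load(open("side.pkl","rb"));t=pickle.load(open("top.pkl","rb"))
st,p,R=pose();print(st["t"],p,st["ee_rot"],st["q"],st["force"])
print(togo([.604,-.177,.108],down(6.5)))
print(down(0,30).as_matrix())
T=lambda x,y,z:onz(t,170+x/5-.4,170+y/5-.4,z)
print("slot lip edges",T(253,158,.071),T(253,128,.083), T(186,140,.077),T(320,140,.077))
fs=viewer.grab_frame("side");ft=viewer.grab_frame("top")
a=cv2.resize(fs["color"][100:250,170:330],None,fx=4,fy=4,interpolation=cv2.INTER_CUBIC)
cv2.imwrite("pics/s1.png",a)
pickle.dump(fs,open("side1.pkl","wb"))
E
```

```text
2.1 [ 0.6038 -0.1779  0.2481] [ 3.1407  0.0003 -1.4909] [ 0.023   0.2853 -0.0947 -0.0002 -1.1917  0.0569] [ 0.3351 -0.6206  0.283 ]
(array([-0.08, -0.04, 14.01]), array([ 0.05,  0.02, -1.92]))
[[ 0.    -0.866  0.5  ]
 [-1.     0.     0.   ]
 [ 0.    -0.5   -0.866]]
slot lip edges [0.5537 0.1468 0.071 ] [0.5742 0.1456 0.083 ] [0.5667 0.1955 0.077 ] [0.5657 0.0969 0.077 ]
```

View pics/s1.png

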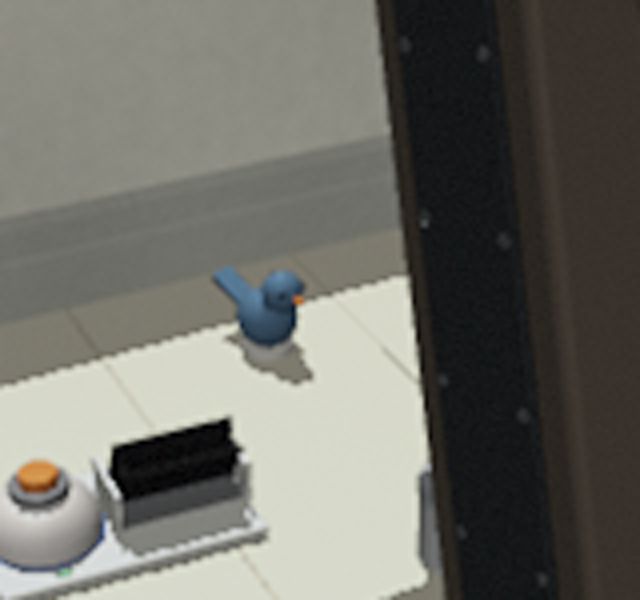

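Emit:
{"fn": "servo_tool", "kwargs": {"targets": [{"xyz": [-0.08,-0.04,3.5],"angular": [0,0,-1.92],"claw": 8.7},{"xyz": [0,0,4],"angular": [0,0,0],"claw": 8.7},{"xyz": [0,0,3.5],"angular": [0,0,0],"claw": 8.7},{"xyz": [0,0,2],"angular": [0,0,0],"claw": 8.7},{"xyz": [0,0,1],"angular": [0,0,0],"claw": 8.7},{"xyz": [0,0,0],"angular": [0,0,0],"claw": 3},{"xyz": [0,0,0],"angular": [0,0,0],"claw": 2},{"xyz": [0,0,0],"angular": [0,0,0],"claw": 1.5},{"xyz": [0,0,0],"angular": [0,0,0],"claw": 0.5},{"xyz": [0,0,0],"angular": [0,0,0],"claw": 0.5},{"xyz": [0,0,0],"angular": [0,0,0],"claw": 0.5},{"xyz": [0,0,0],"angular": [0,0,0],"claw": 0.5}], "force": 8}}

```text
t: 3.4
eef_pos: [0.6044, -0.1771, 0.1088]
ee_rot: [-3.141, -0.0, -1.464]
force: [-1.2, -0.0, -0.8]
width: 0.0366
gripper_force: 0.0
```

Emit:
{"fn": "servo_tool", "kwargs": {"targets": [{"xyz": [0,0,0],"angular": [0,0,0],"claw": 0.5},{"xyz": [0,0,0],"angular": [0,0,0],"claw": 0.5},{"xyz": [0,0,0],"angular": [0,0,0],"claw": 0.5},{"xyz": [0,0,0],"angular": [0,0,0],"claw": 0.5},{"xyz": [0,0,0],"angular": [0,0,0],"claw": 0.5},{"xyz": [0,0,0],"angular": [0,0,0],"claw": 0.5}], "force": 8}}

```text
t: 4.0
eef_pos: [0.6051, -0.177, 0.1086]
ee_rot: [-3.14, -0.0, -1.463]
force: [3.8, 0.3, -3.0]
width: 0.0103
gripper_force: 8.0
```

Emit:
{"fn": "servo_tool", "kwargs": {"targets": [{"xyz": [0,-0.1,0],"angular": [0,0,0],"claw": 0.5},{"xyz": [0,0,0],"angular": [0,0,0],"claw": 0.5},{"xyz": [0,0,0],"angular": [0,0,0],"claw": 0.5},{"xyz": [0,0,-0.5],"angular": [0,0,0],"claw": 0.5},{"xyz": [0,0,-1],"angular": [0,0,0],"claw": 0.5},{"xyz": [0,0,-1.5],"angular": [0,0,0],"claw": 0.5},{"xyz": [0,0,-2],"angular": [0,0,0],"claw": 0.5},{"xyz": [0,0,-3],"angular": [0,0,0],"claw": 0.5},{"xyz": [0,0,-4],"angular": [0,0,0],"claw": 0.5},{"xyz": [0,0,-3],"angular": [0,0,0],"claw": 0.5},{"xyz": [0,0,-1],"angular": [0,0,0],"claw": 0.5},{"xyz": [0,0,0],"angular": [0,0,0],"claw": 0.5}], "force": 40}}

```text
t: 5.2
eef_pos: [0.6049, -0.1771, 0.2696]
ee_rot: [-3.141, 0.0, -1.464]
force: [0.5, 0.4, -2.3]
width: 0.0099
gripper_force: 40.0
```

Run:
```python
from h import *
np.set_printoptions(precision=4,suppress=True)
st,p,R=pose();print(st["t"],p,st["ee_rot"],st["force"])
# slot guess: floor (.584,.148,.038) ; panel length below TCP ~ .0986
f=np.array([.584,.1475,.038])
Rt=down(-2.2,30)
z=Rt.as_matrix()[:,2]
for h in(.16,):   # foot 60mm out of mouth
    P=f-z*(0.0986+h-.036+.0) ;print(h,P,togo(P,Rt))
```

```text
5.2 [ 0.6049 -0.1771  0.2696] [-3.1408  0.0001 -1.4639] [ 0.4657  0.4325 -2.3232]
0.16 [0.4728 0.1518 0.2308] (array([-34.11,   9.63,   3.87]), array([29.9 ,  2.19,  8.13]))
```

Emit:
{"fn": "servo_tool", "kwargs": {"targets": [{"xyz": [-2.5,0.7,0],"angular": [0,0,0],"claw": 0.5},{"xyz": [-4,1.1,0],"angular": [0,0,0],"claw": 0.5},{"xyz": [-4.2,1.2,0],"angular": [0,0,0],"claw": 0.5},{"xyz": [-4.2,1.2,0],"angular": [0,0,0],"claw": 0.5},{"xyz": [-4.2,1.2,0],"angular": [0,0,0],"claw": 0.5},{"xyz": [-4.2,1.2,0],"angular": [0,0,0],"claw": 0.5},{"xyz": [-4.2,1.2,0],"angular": [0,0,0],"claw": 0.5},{"xyz": [-4,1.1,0],"angular": [0,0,0],"claw": 0.5},{"xyz": [-2.6,0.7,0],"angular": [0,0,0],"claw": 0.5},{"xyz": [0,0,0],"angular": [0,0,4.1],"claw": 0.5},{"xyz": [0,0,0],"angular": [0,0,4.2],"claw": 0.5},{"xyz": [0,0,0],"angular": [6,0,0],"claw": 0.5},{"xyz": [0,0,0],"angular": [6,0,0],"claw": 0.5},{"xyz": [0,0,0],"angular": [6,0,0],"claw": 0.5},{"xyz": [0,0,0],"angular": [6,0,0],"claw": 0.5},{"xyz": [0,0,0],"angular": [6,0,0],"claw": 0.5},{"xyz": [0,0,0],"angular": [0,0,0],"claw": 0.5},{"xyz": [0,0,0],"angular": [0,0,0],"claw": 0.5}]}}

```text
t: 7.0
eef_pos: [0.472, 0.15, 0.2663]
ee_rot: [-2.622, -0.003, -1.608]
force: [-0.9, 1.7, -0.9]
width: 0.0101
gripper_force: 40.0
```

Run:
```python
from h import *
np.set_printoptions(precision=4,suppress=True)
st,p,R=pose();print(st["t"],p,st["ee_rot"],st["force"])
f=np.array([.584,.1475,.038]);Rt=down(-2.2,30);z=Rt.as_matrix()[:,2]
P=f-z*(0.0986+.124);print(P,togo(P,Rt))
fs=viewer.grab_frame("side");ft=viewer.grab_frame("top")
pickle.dump((fs,ft,p,R.as_matrix()),open("v2.pkl","wb"))
a=cv2.resize(fs["color"][140:260,150:270],None,fx=5,fy=5,interpolation=cv2.INTER_CUBIC)[:, :400+200]
b=cv2.resize(ft["color"][150:230,170:250],None,fx=5,fy=5,interpolation=cv2.INTER_CUBIC)
cv2.imwrite("pics/s2.png",a);cv2.imwrite("pics/t2.png",b)
```

```text
7.0 [0.472  0.15   0.2663] [-2.6217 -0.0031 -1.6081] [-0.8573  1.6939 -0.9103]
[0.4728 0.1518 0.2308] (array([-0.19,  1.7 ,  3.12]), array([ 0.21, -0.12,  0.14]))
```

View pics/s2.png

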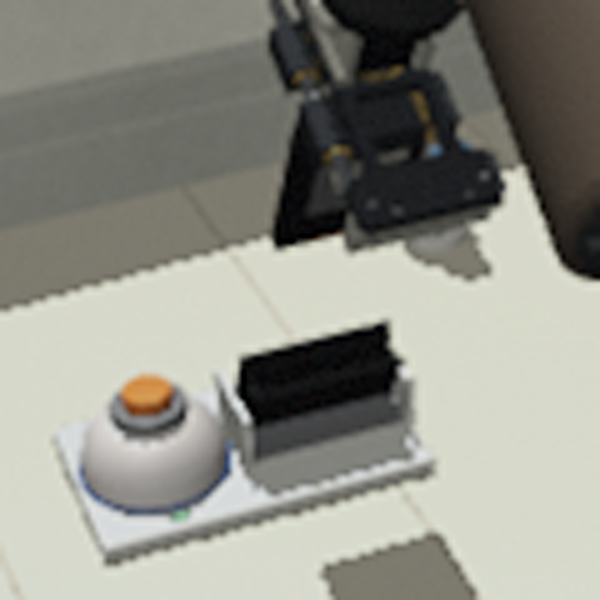

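The panel is held. Its left foot corner is at about (277,243) in the side crop. The slot's far lip runs from (240,357) to (388,322), and the near lip's outer flare runs from about (255,422) to (405,378). Next I need the lip lines in both views.

Run:
```python
from h import *
t=pickle.load(open("top.pkl","rb"));s=pickle.load(open("side.pkl","rb"))
def amp(c): return np.clip(c.astype(float)*4,0,255)**.9
a=cv2.resize(amp(t["color"][186:216,200:240]).astype(np.uint8),None,fx=10,fy=10,interpolation=cv2.INTER_NEAREST)
b=cv2.resize(amp(s["color"][200:240,190:240]).astype(np.uint8),None,fx=8,fy=8,interpolation=cv2.INTER_NEAREST)
o=np.zeros((320,800,3),np.uint8);o[:300,:400]=a;o[:320,400:800]=b
cv2.imwrite("pics/lip.png",o)
print("top cols 214/220/226 rows 188..212");print(t["color"][188:213,[214,220,226]].mean(2).round().astype(int).T)
print("side cols 205,212,219 rows 200..236");print(s["color"][200:237,[205,212,219]].mean(2).round().astype(int).T)
```

```text
top cols 214/220/226 rows 188..212
[[197 195 200 202 206 125 138 151   2  14  31  12  47  27   6  12   9  32
   24  29 110 128 121 119 124]
 [198 200 198 198 203 146 137 147  28  19  28  23  38  45  13  12  17  24
   36  31  75 128 117 117 120]
 [203 198 202 204 204 168 135 146  39  13  11  24  31  63   9   7  21  32
   34  32  47 134 126 119 123]]
side cols 205,212,219 rows 200..236
[[211 209 202 199 201 209 211 212 212 168  12   8  14  15   6   8   9  21
   21  17   7  10  11   8  46  69  70  68  67  64  77 114 130 128 128 129
  129]
 [211 210 211 210 211 212 217 183  46   8  19  12  11  12  13  18  24  13
   18  12   7   5  41  66  69  67  65  65  72 111 131 129 128 128 129 128
  123]
 [211 210 211 211 215 188  92  11  14  16  12  11   8  20  23  19  13   9
   10   9  33  61  70  68  67  64  67 109 130 129 128 128 129 127 121 189
  195]]
```

View pics/lip.png

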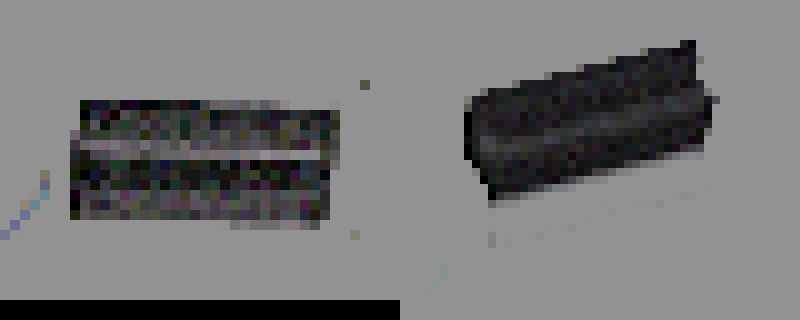

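The top view shows the far lip's upper edge as a bright line near row 200.6 at column 220. The near lip's edge is near row 208. In the side view at column 212, the far lip's top is near row 207.7 and the near lip's edge near row 215.7.

Run:
```python
from h import *
from scipy.optimize import fsolve
np.set_printoptions(precision=4,suppress=True)
t=pickle.load(open("top.pkl","rb"));s=pickle.load(open("side.pkl","rb"))
fs,ft,p,R=pickle.load(open("v2.pkl","rb"))
def lip(rt,rs,y=.1475):
    def e(q):
        a=proj(t,[q[0],y,q[1]]);b=proj(s,[q[0],y,q[1]])
        return [a[1]-rt-.04*(a[0]-220), b[1]-rs+.23*(b[0]-212)]
    q=fsolve(e,[.57,.08]);return q
F=lip(200.6,207.6);N=lip(208,215.7);print("far",F,"near",N,"mid",(F+N)/2,"d",F-N)
for y in(.19,.105):print("slot ends",y,proj(t,[F[0],y,F[1]]),proj(s,[F[0],y,F[1]]))
for x in(-.04,.04):
  for y in(-.005,.005):print("foot corner",x,y,proj(fs,p+R@[x,y,.0986]),proj(ft,p+R@[x,y,.0986]), p+R@[x,y,.0986])
g=fs["color"].max(2)[175:195,200:222];print(g)
```

```text
far [0.5542 0.0831] near [0.5283 0.0719] mid [0.5413 0.0775] d [0.0259 0.0112]
slot ends 0.19 [208.0192 200.7059] [199.8996 211.0213]
slot ends 0.105 [231.2618 200.4656] [225.3751 203.9007]
foot corner -0.04 -0.005 [201.4741 187.4837] [204.4021 204.5352] [0.5268 0.1878 0.1831]
foot corner -0.04 0.005 [202.5722 190.4076] [204.4955 207.2655] [0.5181 0.1881 0.1781]
foot corner 0.04 -0.005 [227.2922 181.3269] [228.0425 205.1537] [0.5238 0.1078 0.1833]
foot corner 0.04 0.005 [228.4487 184.1668] [228.0704 207.8828] [0.5151 0.1081 0.1784]
[[126 126 125 125 126 131 102   7  10  11  14   9  16  37  48  45  78  85
   69  65  57  55]
 [125 124 125 126 126 125  92   8  13  14  10  13  23  41  49  42  69  79
   71  60  36  31]
 [125 125 125 125 128 113  65  11  10   8   9  11  29  46  45  43  56  73
   67  48  32  33]
 [126 125 124 126 129 105  39   6  13   9  12  12  34  47  45  46  51  67
   57  33  29  32]
 [125 127 125 125 130 101  21   8   7  14  11  15  35  48  46  45  45  46
   40  27  31  33]
 [125 126 125 126 122  88   9  11  13   9   6  23  39  48  44  46  45  48
   45  36  24  34]
 [12
[... 598 characters left out ...]
7  11  19  62 107 140 172 192
  163  85  91  90]
 [190 188 208 214 159   0   0   0   0  70 101 133 173 189 195 203 216 226
  192  91  84  77]
 [221 220 219 222 189  95  97 155 187 191 195 201 216 222 220 219 218 219
  195 117  72  66]
 [217 216 217 218 207 190 192 210 223 221 220 219 218 217 216 216 216 218
  210 173 141 172]
 [216 216 216 217 217 219 219 218 217 217 217 217 216 217 216 216 216 217
  218 209 202 216]
 [215 216 216 216 216 217 217 216 216 216 216 216 216 216 216 215 216 216
  217 217 218 218]
 [216 216 216 216 215 216 216 216 216 216 216 216 216 216 216 216 216 216
  216 216 217 216]
 [214 217 216 216 216 216 216 216 216 215 216 216 216 216 216 216 216 217
  216 216 216 216]]
```

View pics/t2.png

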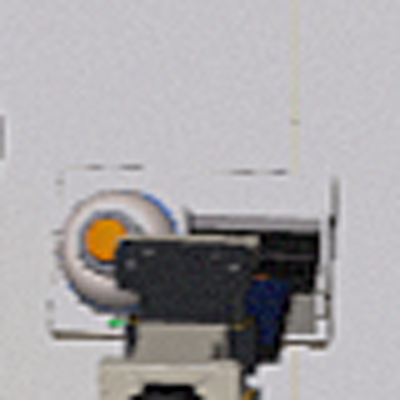

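Run:
```python
from h import *
np.set_printoptions(precision=2,suppress=True,linewidth=200)
fs,ft,p,R=pickle.load(open("v2.pkl","rb"))
for h in np.linspace(.0986,-.0214,5):
  print(h,proj(ft,p+R@[.04,-.005,h]),proj(fs,p+R@[-.04,.005,h]),proj(fs,p+R@[-.04,-.005,h]))
print(ft["color"].max(2)[203:224,216:236])
print(fs["color"].max(2)[160:176,200:218])
```

```text
0.0986 [228.04 205.15] [202.57 190.41] [201.47 187.48]
0.0686 [227.14 208.6 ] [203.62 185.21] [202.49 182.24]
0.038599999999999995 [226.19 212.2 ] [204.71 179.77] [203.56 176.75]
0.008599999999999997 [225.2  215.98] [205.85 174.09] [204.67 171.02]
-0.0214 [224.16 219.94] [207.05 168.14] [205.83 165.02]
[[100  89  34  37  39  29   6  17  26  20  18  17  30  18  14  29   0  84 149 146]
 [ 55  48  39  47  24  21  29  24  16  18  16  12  15   7   5  26  11  83 152 144]
 [ 34  48  49  34  46  82  97  68  29  24  23  23  24  29  22  32  20 133 181 137]
 [ 49  40  42  40  36  53  69  56  59  53  52  42  26  35  32  18  11 147 196 130]
 [ 47  40  47  43  49  59  61  59  54  61  54  41  25  16  30  25  31 146 187 129]
 [ 39  48  45  40  53  58  52  62  59  56  53  36  26  47  45  29  66 119 133 108]
 [ 37  52  41  49  59  59  57  58  55  58  46  22  79 130 141 134 126 181 169  56]
 [ 47  53  43  41  48  50  41  44  54  47  40  19  78 118 125 128 114 178 178 116]
 [ 42  49  42  47  52  62  58  57  52  56  24   7 100 130 126 121 118 176 179 107]
 [ 41  46  47  49  63  52  51  60  56  58  33  33
[... 1448 characters left out ...]
 36  52  59  57  54  41]
 [110 110 110 110 110 111 112 100  58  11  16  16  28  46  57  56  57  48]
 [111 110 109 109 109 109 114  92  38  15  17  22  24  46  57  60  55  41]
 [109 110 110 110 111 112 115  90  24  10   9  19  23  31  45  46  86  99]
 [109 109 111 111 112 112 115  90  19  15  11  12  20  21  33  59 100 107]
 [110 109 109 111 111 112 111  81   7   7  11  14  18  19  44  74  75  65]
 [110 109 110 112 115 118 107  62  12   9  13  12  18  18  32  50  56  66]
 [115 115 118 121 124 128 106  42   8   9   8  12  12  20  35  48  55  62]
 [122 125 125 126 126 130 101  22  13   6  12  10  16  32  46  51  73  74]
 [126 126 125 125 126 131 102   7  10  11  14   9  16  37  48  45  78  85]]
```

Run:
```python
from h import *
f=np.array([.5625,.1502,.038]);Rt=down(-2.2,30);z=Rt.as_matrix()[:,2]
for h in(.065,.04,0):
    P=f-z*(0.0986+h);print(h,P.round(4),*togo(P,Rt))
```

```text
0.065 [0.4808 0.1533 0.1797] [-0.15  3.84  8.05] [ 0.09  0.03 -0.01]
0.04 [0.4933 0.1529 0.158 ] [-0.15  3.83 10.55] [ 0.09  0.03 -0.01]
0 [0.5132 0.1521 0.1234] [-0.14  3.83 14.55] [ 0.09  0.03 -0.01]
```

Emit:
{"fn": "servo_tool", "kwargs": {"targets": [{"xyz": [-0.15,1.84,0],"angular": [0.1,0,0],"claw": 0.5},{"xyz": [0,2,0],"angular": [0,0,0],"claw": 0.5},{"xyz": [0,0,2.05],"angular": [0,0,0],"claw": 0.5},{"xyz": [0,0,2.5],"angular": [0,0,0],"claw": 0.5},{"xyz": [0,0,2],"angular": [0,0,0],"claw": 0.5},{"xyz": [0,0,1.5],"angular": [0,0,0],"claw": 0.5},{"xyz": [0,0,0],"angular": [0,0,0],"claw": 0.5},{"xyz": [0,0,0],"angular": [0,0,0],"claw": 0.5}]}}

```text
t: 7.9
eef_pos: [0.4926, 0.1597, 0.2026]
ee_rot: [-2.652, -0.007, -1.614]
force: [-0.8, -0.1, -2.3]
width: 0.0098
gripper_force: 40.0
```

Run:
```python
from h import *
np.set_printoptions(precision=2,suppress=True,linewidth=200)
fs=viewer.grab_frame("side");ft=viewer.grab_frame("top")
st,p,R=pose();pickle.dump((fs,ft,p,R.as_matrix()),open("v3.pkl","wb"))
f=np.array([.5625,.1502,.038]);Rt=down(-2.2,30);z=Rt.as_matrix()[:,2]
print(togo(f-z*.1636,Rt),st["force"])
a=cv2.resize(np.clip(fs["color"][190:250,170:250].astype(float)*1.6,0,255).astype(np.uint8),None,fx=7,fy=7,interpolation=cv2.INTER_CUBIC)
cv2.imwrite("pics/s3.png",a)
```

```text
(array([0.71, 2.08, 1.56]), array([ 1.87, -0.43, -0.  ])) [-0.04  1.52 -2.58]
```

View pics/s3.png

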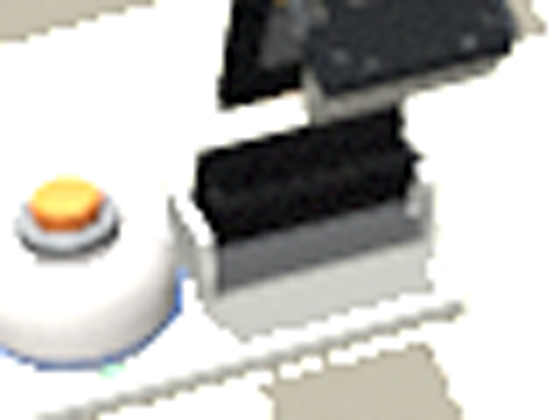

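The panel stopped about 2.7 cm short of the commanded pose, with its foot at (220,105) in the crop and the far lip at (197,155) to (402,105). I'll check the joints.

Run:
```python
from h import *
s=monitor.get_state();print(s["q"].round(3),s["qd"].round(3),s["eef_pos"],s["force"].round(1))
```

```text
[ 0.812 -0.087 -1.015  0.902 -0.475 -1.634] [ 0.006 -0.014 -0.009  0.007  0.003 -0.004] [0.49202904 0.16009516 0.20314362] [-0.   1.5 -2.6]
```

Emit:
{"fn": "servo_tool", "kwargs": {"targets": [{"xyz": [0,1,0],"angular": [0,0,0],"claw": 0.5},{"xyz": [0,0,0],"angular": [0,0,0],"claw": 0.5}]}}

```text
t: 8.2
eef_pos: [0.4845, 0.1619, 0.2025]
ee_rot: [-2.657, -0.008, -1.612]
force: [-0.2, 0.3, -2.1]
width: 0.0102
gripper_force: 40.0
```

Run:
```python
from h import *
s=monitor.get_state();print(s["q"].round(3),s["qd"].round(3),s["eef_pos"],s["force"].round(1))
f=np.array([.5625,.1502,.038]);Rt=down(-2.2,30);z=Rt.as_matrix()[:,2]
print(togo(f-z*.1636,Rt))
```

```text
[ 0.839 -0.095 -1.017  0.876 -0.493 -1.632] [-0.007  0.004 -0.001  0.03   0.02  -0.005] [0.48451312 0.16189695 0.20246244] [-0.2  0.3 -2.1]
(array([0.85, 1.36, 1.86]), array([ 2.23, -0.47,  0.05]))
```

Joint 3 is on its lower limit, so the 30° tilted pose sits too close to the base. I'll fit a quick kinematic model from the logged states to see what is reachable.

```bash
cat > kin.py <<'E'
from h import *
from scipy.optimize import least_squares
X,Y,Z=np.eye(3)
rot=lambda a,t:Ro.from_rotvec(np.asarray(a)*t)
def fk(k,q,s4=-1,s6=-1):
    r0,z0,a,b,c1,c2,L,e,g=k
    B=rot(Z,q[0]);U=B*rot(Y,q[1]);F=B*rot(Y,q[1]-q[2]);W=F*rot(X,s4*q[3]);H=W*rot(Y,-q[4]);T=H*rot(X,s6*q[5])
    # tool z along H's x
    p=B.apply([r0,-c1,z0])+U.apply([0,0,a])+F.apply([b,0,e])+W.apply([0,-c2,0])+H.apply([L,0,0])
    M=T*Ro.from_matrix(np.array([[0,0,1],[np.sin(g),np.cos(g),0],[-np.cos(g),np.sin(g),0]]))
    return p,M
E
python3 - <<'E'
from kin import *
np.set_printoptions(precision=4,suppress=True)
s=monitor.get_state()
D=[([-.8249,.35938,.01105,-.00036,-1.2241,-.28812],[.29811,-.60509,.24762],[3.13993,-.0001,-2.68393]),
([.023,.2853,-.0947,-.0002,-1.1917,.0569],[.6038,-.1779,.2481],[3.1407,.0003,-1.4909]),
([.812,-.087,-1.015,.902,-.475,-1.634],[.49203,.1601,.20314],[-2.652,-.007,-1.614]),
(s["q"],s["eef_pos"],s["ee_rot"])]
pickle.dump(D,open("D.pkl","wb"))
for s4 in(1,-1):
  for s6 in(1,-1):
    def res(k):
        o=[]
        for q,p,e in D:
            P,M=fk(k,q,s4,s6);o+=list(P-p)+list(.3*(M.inv()*Ro.from_euler("xyz",e)).as_rotvec())
        return np.array(o+list(1e-3*(k[[0,7]])))
    best=min((least_squares(res,[.0,.3,.6,.44,c,.19-c,.25,0,g]) for g in(0,1.57,3.14,-1.57) for c in(0,.19)),key=lambda r:r.cost)
    print(s4,s6,best.cost,best.x,abs(best.fun).max())
E
```

```text
1 1 0.14329036600322573 [ 0.0604 -0.2661  0.6414  0.346   0.413  -0.2213  0.0667  0.1028 -0.6673] 0.3051710523249786
1 -1 0.169890900596519 [ 0.0604 -0.2661  0.6414  0.346   0.413  -0.2213  0.0667  0.1028 -2.3793] 0.25129447638472197
-1 1 0.4251405451979907 [0.005  0.192  0.6011 0.4577 0.0036 0.1882 0.3527 0.0019 0.1777] 0.5587207485896432
-1 -1 2.9936973062258816e-07 [ 0.005   0.192   0.6011  0.4577  0.0036  0.1882  0.3527  0.0019 -1.5706] 0.0005344939074636094
```

```bash
cat >> kin.py <<'E'
k=np.array([.005,.192,.6011,.4577,.0036,.1882,.3527,.0019,-np.pi/2])
lo=np.array([-3.07,-1.43,-1.02,-3.03,-3.05,-3.03])+.02;hi=np.array([3.07,2.12,1.25,1.67,-0.0,3.03])-.02
def ik(P,M,q0=None,n=25):
    rng=np.random.default_rng(0);best=None
    def res(q):
        p,m=fk(k,q);return np.r_[p-P,.3*(m.inv()*M).as_rotvec()]
    for i in range(n):
        x0=q0 if(i==0 and q0 is not None) else rng.uniform(lo,hi)
        r=least_squares(res,np.clip(x0,lo+1e-3,hi-1e-3),bounds=(lo,hi))
        if best is None or r.cost<best.cost:best=r
        if best.cost<1e-8:break
    return best
def err(b):return abs(b.fun[:3]).max()*1e3,np.degrees(np.linalg.norm(b.fun[3:])/.3)
E
python3 - <<'E'
from kin import *
np.set_printoptions(precision=2,suppress=True)
f=np.array([.5625,.1502,.038])
Rp=Ro.from_euler("z",-2.2,degrees=True)*Ro.from_euler("y",-30,degrees=True)
A=Ro.from_matrix(np.array([[0,-1,0],[-1,0,0],[0,0,-1.]]).T)
def show(n,P,M):
    b=ik(P,M);print(n,"err mm/deg %.1f %.1f"%err(b),b.x)
for h in(.09,.065,.04,.02,0):
    M=Rp*A;show(f"A h{h}",f+Rp.apply([0,0,.0986+h]),M)
for ph in(-60,-40,-20,20,40,60):   # grip 1.?cm: grasp centre at panel z=95mm from foot
    M=Rp*Ro.from_euler("x",ph,degrees=True)*A
    for h in(.065,0):show(f"B phi{ph} h{h}",f+Rp.apply([0,0,.095+h])-.003*M.as_matrix()[:,2],M)
C=Ro.from_matrix(np.array([[-1,0,0],[0,1,0],[0,0,-1.]])) 
for al in(0,15,30,45):
    M=Rp*Ro.from_euler("y",al,degrees=True)*C
    for h in(.065,0):show(f"C al{al} h{h}",f+Rp.apply([0,0,.095+h])-.003*M.as_matrix()[:,2],M)
E
```

```text
A h0.09 err mm/deg 8.6 3.0 [ 0.88 -0.13 -1.    0.79 -0.55 -1.58]
A h0.065 err mm/deg 11.2 4.1 [ 0.83 -0.07 -1.    0.82 -0.49 -1.58]
A h0.04 err mm/deg 13.6 5.2 [ 0.77 -0.01 -1.    0.87 -0.43 -1.59]
A h0.02 err mm/deg 15.3 6.0 [ 0.73  0.03 -1.    0.92 -0.38 -1.61]
A h0 err mm/deg 15.4 5.0 [-0.06  0.1  -0.88 -3.01 -0.02  3.01]
B phi-60 h0.065 err mm/deg 0.0 0.0 [ 1.11  0.54 -0.63  0.63 -1.44 -1.9 ]
B phi-60 h0 err mm/deg 0.0 0.0 [ 1.05  0.64 -0.62  0.69 -1.35 -1.94]
B phi-40 h0.065 err mm/deg 0.0 0.0 [ 1.1   0.31 -0.8   0.74 -1.15 -1.89]
B phi-40 h0 err mm/deg 0.0 0.0 [ 1.02  0.41 -0.82  0.85 -1.04 -1.97]
B phi-20 h0.065 err mm/deg 0.0 0.0 [ 1.    0.08 -0.98  0.91 -0.82 -1.88]
B phi-20 h0 err mm/deg 2.2 1.0 [ 0.86  0.21 -1.    1.11 -0.69 -1.99]
B phi20 h0.065 err mm/deg 2.8 2.0 [ 0.69 -0.12 -1.    0.29 -0.09 -0.91]
B phi20 h0 err mm/deg 2.6 1.8 [ 0.64  0.07 -0.86 -0.16 -0.02 -0.42]
B phi40 h0.065 err mm/deg 0.0 0.0 [ 0.07  0.04 -0.52 -1.07 -0.75  0.81]
B phi40 h0 err mm/deg 0.0 0.0 [ 0.01  0.2  -0.49 -1.19 -0.74  1.02]
B phi60 h0.065 err mm/deg 0.0 0.0 [-0.23  0.3  -0.43 -1.27 -1.22  1.24]
B phi60 h0 err mm/deg 0.0 0.0 [-0.24  0.45 -0.39 -1.31 -1.19  1.35]
C al0 h0.065 err mm/deg 13.8 4.7 [ 0.85 -0.04 -1.    0.89 -0.52  3.01]
C al0 h0 err mm/deg 15.2 4.9 [-0.06  0.1  -0.88 -3.01 -0.02  1.46]
C al15 h0.065 err mm/deg 0.0 0.0 [ 0.83  0.   -0.77  0.33 -0.66 -2.68]
C al15 h0 err mm/deg 0.0 0.0 [ 0.75  0.13 -0.81  0.41 -0.48 -2.71]
C al30 h0.065 err mm/deg 0.0 0.0 [ 0.7   0.14 -0.46  0.   -0.98 -2.31]
C al30 h0 err mm/deg 0.0 0.0 [ 0.65  0.25 -0.46  0.   -0.86 -2.26]
C al45 h0.065 err mm/deg 0.0 0.0 [ 0.58  0.29 -0.22 -0.16 -1.28 -2.13]
C al45 h0 err mm/deg 0.0 0.0 [ 0.55  0.39 -0.21 -0.16 -1.19 -2.08]
```

Run:
```python
from kin import *
np.set_printoptions(precision=3,suppress=True,linewidth=170)
f=np.array([.5625,.1502,.038])
Rp=Ro.from_euler("z",-2.2,degrees=True)*Ro.from_euler("y",-30,degrees=True)
Rc=Ro.from_euler("z",6.1,degrees=True);fc=np.array([.605,-.179,.010])
C=Ro.from_matrix(np.array([[-1,0,0],[0,1,0],[0,0,-1.]]));C2=Ro.from_matrix(np.array([[1,0,0],[0,-1,0],[0,0,-1.]]))
for nm,CC in(("C",C),("C2",C2)):
  for al in(20,25,30):
    for w,R0,ff in(("cradle",Rc,fc),("dock",Rp,f)):
      M=R0*Ro.from_euler("y",al,degrees=True)*CC
      for h in(0,.06,.12):
        b=ik(ff+R0.apply([0,0,.098+h])-.003*M.as_matrix()[:,2],M);print(nm,al,w,h,"%.1f %.1f"%err(b),b.x)
# panel as imaged at start, vs prediction
t=pickle.load(open("top.pkl","rb"));R=Ro.from_euler("z",6.1,degrees=True)
for y in(.04,-.04):
  for x in(.005,-.005):
    for z in(.13,.06): print("pred",y,x,z,proj(t,R.apply([x,y,0])+[.605,-.177,z]))
print(t["color"].max(2)[176:194,292:326])
```

```text
C 20 cradle 0 0.0 0.0 [ 0.036  0.585 -0.01   0.025 -1.324 -1.51 ]
C 20 cradle 0.06 0.0 0.0 [ 0.036  0.535  0.051  0.024 -1.436 -1.507]
C 20 cradle 0.12 0.0 0.0 [ 0.036  0.495  0.126  0.024 -1.551 -1.505]
C 20 dock 0 0.0 0.0 [ 0.733  0.162 -0.675  0.21  -0.619 -2.507]
C 20 dock 0.06 0.0 0.0 [ 0.786  0.05  -0.652  0.186 -0.759 -2.524]
C 20 dock 0.12 0.0 0.0 [ 0.845 -0.055 -0.617  0.172 -0.905 -2.553]
C 25 cradle 0 0.0 0.0 [ 0.038  0.635  0.052  0.029 -1.424 -1.513]
C 25 cradle 0.06 0.0 0.0 [ 0.038  0.586  0.111  0.029 -1.532 -1.51 ]
C 25 cradle 0.12 0.0 0.0 [ 0.038  0.546  0.184  0.029 -1.644 -1.507]
C 25 dock 0 0.0 0.0 [ 0.695  0.202 -0.562  0.086 -0.744 -2.365]
C 25 dock 0.06 0.0 0.0 [ 0.74   0.095 -0.549  0.08  -0.866 -2.4  ]
C 25 dock 0.12 0.0 0.0 [ 0.791 -0.005 -0.522  0.077 -0.996 -2.44 ]
C 30 cradle 0 0.0 0.0 [ 0.041  0.686  0.113  0.033 -1.521 -1.515]
C 30 cradle 0.06 0.0 0.0 [ 0.041  0.637  0.169  0.033 -1.626 -1.512]
C 30 cradle 0.12 0.0 0.0 [ 0.041  0.598  0.239  0.033 -1.735 -1.508]
C 30 dock 0 0.0 0.0 [ 0.654  0.246 -0.463  0.    -0.862 -2.263]
C 30 dock 0.06 0.0 0.0 [ 0.6
[... 3452 characters left out ...]
200]
 [166  59  57 143 143  11   4  21  21  25  38  29  37  38  51  88 100  89  91  76  78  76  88  88  87 148 194 194 181 178 193 211 203 200]
 [165  62  60 124 122  31  63  77  76  93  90  86  82  85  81  83  78  85  81  82  80  96  93  79  61  48  19  16  30 118 193 208 205 204]
 [166  70  81 146 148  77  87  91  81  85  84  81  86  84  87  83  62  54  46  37  39  49  48  51  50  55  54  48 131 160 189 212 200 202]
 [166  53  46 137 147  80  91  91  75  68  53  38  36  38  47  41  50  54  59  67  63  66  78  80  78  82  78  75 127 138 174 210 203 203]
 [171  85  52  49  29  38  43  45  54  52  59  63  60  66  78  82  80  86  81  81  84  77  79  82  75  78  77  67 122 155 182 210 204 200]]
```

Emit:
{"fn": "servo_tool", "kwargs": {"targets": [{"xyz": [0,0,0],"angular": [-7,0,0],"claw": 0.5},{"xyz": [0,0,0],"angular": [-7,0,0],"claw": 0.5},{"xyz": [0,0,-2],"angular": [-7,0,0],"claw": 0.5},{"xyz": [0,0,-4],"angular": [-7,0,0],"claw": 0.5},{"xyz": [0,-3,-1],"angular": [0,0,0],"claw": 0.5},{"xyz": [0,0,0],"angular": [0,0,0],"claw": 0.5}]}}

```text
t: 8.8
eef_pos: [0.5117, 0.1566, 0.2775]
ee_rot: [-3.046, -0.017, -1.626]
force: [-0.3, -0.6, -2.2]
width: 0.01
gripper_force: 40.0
```

Run:
```python
from kin import *
s,p,R=pose();print(p,s["q"].round(2),togo([.605,-.177,.27],down(6.1)))
```

```text
[0.51165655 0.15661559 0.27748432] [ 0.72  0.06 -0.35  0.09 -1.11 -0.81] (array([ 32.78, -10.99,   2.36]), array([-5.39, -1.4 , -9.22]))
```

Emit:
{"fn": "servo_tool", "kwargs": {"targets": [{"xyz": [0,0,0],"angular": [-2.7,-0.7,-4.6],"claw": 0.5},{"xyz": [0,0,0],"angular": [-2.7,-0.7,-4.6],"claw": 0.5},{"xyz": [3,-0.5,0],"angular": [0,0,0],"claw": 0.5},{"xyz": [4.2,-0.7,0],"angular": [0,0,0],"claw": 0.5},{"xyz": [4.5,-0.75,0],"angular": [0,0,0],"claw": 0.5},{"xyz": [4.5,-0.75,0],"angular": [0,0,0],"claw": 0.5},{"xyz": [4.5,-0.75,0],"angular": [0,0,0],"claw": 0.5},{"xyz": [4.5,-0.75,0],"angular": [0,0,0],"claw": 0.5},{"xyz": [4,-0.7,0.4],"angular": [0,0,0],"claw": 0.5},{"xyz": [3,-0.5,0.3],"angular": [0,0,0],"claw": 0.5},{"xyz": [1.9,-0.3,0],"angular": [0,0,0],"claw": 0.5},{"xyz": [0,0,0],"angular": [0,0,0],"claw": 0.5},{"xyz": [0,0,0],"angular": [0,0,0],"claw": 0.5}]}}

```text
t: 10.1
eef_pos: [0.6004, -0.178, 0.2679]
ee_rot: [3.136, -0.002, -1.465]
force: [-0.2, 0.2, -2.2]
width: 0.0099
gripper_force: 40.0
```

Run:
```python
from kin import *
s,p,R=pose();print(p,s["q"].round(2),togo([.605,-.177,.1095],down(6.1)))
```

```text
[ 0.60036305 -0.17804888  0.26786516] [ 0.02  0.27 -0.07  0.   -1.23  0.08] (array([-0.09, -0.56, 15.83]), array([ 0.31, -0.13, -0.07]))
```

Emit:
{"fn": "servo_tool", "kwargs": {"targets": [{"xyz": [-0.1,-0.46,0],"angular": [0.3,-0.1,0],"claw": 0.5},{"xyz": [0,0,3.5],"angular": [0,0,0],"claw": 0.5},{"xyz": [0,0,3.5],"angular": [0,0,0],"claw": 0.5},{"xyz": [0,0,2],"angular": [0,0,0],"claw": 0.5},{"xyz": [0,0,0],"angular": [0,0,0],"claw": 0.5},{"xyz": [0,0,0],"angular": [0,0,0],"claw": 0.5}]}}

```text
t: 10.7
eef_pos: [0.6059, -0.1764, 0.1791]
ee_rot: [-3.141, -0.002, -1.464]
force: [0.5, -0.1, -1.2]
width: 0.01
gripper_force: 40.0
```

Run:
```python
from kin import *
s,p,R=pose();print(p,s["force"],togo([.605,-.177,.1095],down(6.1)))
```

```text
[ 0.6058791  -0.176382    0.17908884] [ 0.54044906 -0.12335912 -1.22548628] (array([0.04, 0.1 , 6.96]), array([-0.05, -0.09,  0.04]))
```

Emit:
{"fn": "servo_tool", "kwargs": {"targets": [{"xyz": [0.04,0.07,2],"angular": [0,0,0],"claw": 0.5},{"xyz": [0,0,1.2],"angular": [0,0,0],"claw": 0.5},{"xyz": [0,0,0.8],"angular": [0,0,0],"claw": 0.5},{"xyz": [0,0,0],"angular": [0,0,0],"claw": 0.5}]}}

```text
t: 11.1
eef_pos: [0.6063, -0.1775, 0.1422]
ee_rot: [-3.137, -0.003, -1.464]
force: [1.4, 0.5, -1.3]
width: 0.01
gripper_force: 40.0
```

Emit:
{"fn": "servo_tool", "kwargs": {"targets": [{"xyz": [0,0,0.5],"angular": [0,0,0],"claw": 0.5},{"xyz": [0,0,0.5],"angular": [0,0,0],"claw": 0.5},{"xyz": [0,0,0],"angular": [0,0,0],"claw": 0.5}]}}

```text
t: 11.4
eef_pos: [0.6063, -0.1775, 0.1283]
ee_rot: [-3.138, -0.002, -1.464]
force: [4.8, 0.7, -3.6]
width: 0.0099
gripper_force: 40.0
```

Emit:
{"fn": "servo_tool", "kwargs": {"targets": [{"xyz": [0,-0.1,0.5],"angular": [0,0,0],"claw": 0.5},{"xyz": [0,0,0.6],"angular": [0,0,0],"claw": 0.5},{"xyz": [0,0,0.6],"angular": [0,0,0],"claw": 0.5},{"xyz": [0,0,0],"angular": [0,0,0],"claw": 0.5}]}}

```text
t: 11.8
eef_pos: [0.6065, -0.1775, 0.1102]
ee_rot: [-3.14, -0.001, -1.465]
force: [7.7, -1.0, -6.3]
width: 0.0096
gripper_force: 40.1
```

Emit:
{"fn": "servo_tool", "kwargs": {"targets": [{"xyz": [0,0,0.1],"angular": [0,0,0],"claw": 2},{"xyz": [0,0,0],"angular": [0,0,0],"claw": 8.7},{"xyz": [0,0,0],"angular": [0,0,0],"claw": 8.7},{"xyz": [0,0,0],"angular": [0,0,0],"claw": 8.7},{"xyz": [0,0,0],"angular": [0,0,0],"claw": 8.7},{"xyz": [0,0,-2],"angular": [0,0,0],"claw": 8.7},{"xyz": [0,0,-4],"angular": [0,0,0],"claw": 8.7},{"xyz": [0,0,-4],"angular": [0,0,0],"claw": 8.7},{"xyz": [0,0,-4],"angular": [0,0,0],"claw": 8.7},{"xyz": [0,0,0],"angular": [0,0,0],"claw": 8.7},{"xyz": [0,0,0],"angular": [0,0,0],"claw": 8.7}]}}

```text
t: 12.9
eef_pos: [0.6058, -0.1773, 0.2515]
ee_rot: [-3.139, -0.001, -1.465]
force: [0.1, -0.0, 0.3]
width: 0.086
gripper_force: 0.0
```

Run:
```python
from kin import *
np.set_printoptions(precision=3,suppress=True,linewidth=200)
s,p,R=pose();print(p,s["q"].round(2),s["width"],s["force"])
Rc=Ro.from_euler("z",6.1,degrees=True);fc=np.array([.6065,-.1798,.010])
C=Ro.from_matrix(np.array([[-1,0,0],[0,1,0],[0,0,-1.]]));C2=Ro.from_matrix(np.array([[1,0,0],[0,-1,0],[0,0,-1.]]))
for nm,CC in(("C",C),("C2",C2)):
  for al in(25,):
    M=Rc*Ro.from_euler("y",al,degrees=True)*CC
    for z in(.098,.16,.2):print(nm,al,togo(fc+[0,0,z]-.003*M.as_matrix()[:,2],M))
ft=viewer.grab_frame("top");pickle.dump(ft,open("top4.pkl","wb"))
print(ft["color"].max(2)[178:190,296:325])
```

```text
[ 0.606 -0.177  0.252] [ 0.02  0.28 -0.09  0.   -1.19  0.08] 0.08596635325437625 [ 0.09  -0.036  0.331]
C 25 (array([ 0.24, -0.13, 14.08]), array([-19.77,  19.69,  88.35]))
C 25 (array([ 0.24, -0.15,  7.88]), array([-19.77,  19.69,  88.35]))
C 25 (array([ 0.25, -0.16,  3.88]), array([-19.77,  19.69,  88.35]))
C2 25 (array([ 0.24, -0.13, 14.08]), array([-19.7 , -19.78, -88.49]))
C2 25 (array([ 0.24, -0.15,  7.88]), array([-19.7 , -19.78, -88.49]))
C2 25 (array([ 0.25, -0.16,  3.88]), array([-19.7 , -19.78, -88.49]))
[[219 220 221 222 221 221 221 227 229 237 196  94  41 104 106  26  29  36  32  37  38  35  31  30  11  15  15  24   7]
 [226 227 231 232 233 235 242 213 176 179 135  72  48 104 113  30  34  84 114 138 162 130  77  61  43  35  46  51  30]
 [211 138 138 173 188 189 179 178 176 179 171 114  59  60  44  37  49 160 205 203 196 198 202 180 136 139 175 184 121]
 [184 182 171 174 178 180 181 184 187 184 197 150  62  93  86  30  43  61  98 110 104  80  90  72  57  72 193 229 154]
 [174 179 181 185 180 186 187 187 166 117  89  77  68  73  50  16  42  47  66  73  66  60  56  60  54  55 182 224 156]
 [174 173 180 147  64  49  33  18  31  13  15  34  58  61  30  32  41  29  45  73  78  66  61  37  14  44 176 243 190]
 [141 153 188 152  22   8  25  24  29  35  29  21  55  55  22  30  38  23   8   5   0  14  14   0  48 189 240 234 190]
 [185 191 153  67  26  24  26  18  34  25  26  25  48  61  47  30  35  33  31  29  22  14  21  13 142 224 241 242 215]
 [207 183 106  17   8  21  24  10  17  13  28  30  55  66  53  41  24  46  44  52  37  15   8  88 128 166 190 162 108]
 [ 31  14  14  27  22  20  14  35  51  52  52  43  45  60  47  31  32  33  41  44  31  31  34  31  28  22   7  17  20]
 [ 78  26  24  27  20  17  41  42  56  53  48  45  60  73  55  39  30  27  28  33  39  36  41  32  32  33  36  34  29]
 [155  37  16  16  20  23  25  29  51  55  38  25  33  42  29  20  28  39  40  29  38  41  31  32  37  35  31  37  36]]
```

Emit:
{"fn": "servo_tool", "kwargs": {"targets": [{"xyz": [0,0,0],"angular": [0,0,-8.2],"claw": 8.76},{"xyz": [0,0,0],"angular": [0,0,-8.2],"claw": 8.76},{"xyz": [0,0,0],"angular": [0,0,-8.2],"claw": 8.76},{"xyz": [0,0,0],"angular": [0,0,-8.2],"claw": 8.76},{"xyz": [0,0,0],"angular": [0,0,-8.2],"claw": 8.76},{"xyz": [0,0,0],"angular": [0,0,-8.2],"claw": 8.76},{"xyz": [0,0,0],"angular": [0,0,-8.2],"claw": 8.76},{"xyz": [0,0,0],"angular": [0,0,-8.2],"claw": 8.76},{"xyz": [0,0,0],"angular": [0,0,-8.2],"claw": 8.76},{"xyz": [0,0,0],"angular": [0,0,-8.2],"claw": 8.76},{"xyz": [0,0,0],"angular": [0,0,-8],"claw": 8.76},{"xyz": [0,0,0],"angular": [0,-6.25,0],"claw": 8.76},{"xyz": [0,0,0],"angular": [0,-6.25,0],"claw": 8.76},{"xyz": [0,0,0],"angular": [0,-6.25,0],"claw": 8.76},{"xyz": [0,0,0],"angular": [0,-6.25,0],"claw": 8.76},{"xyz": [0,0,0],"angular": [0,0,0],"claw": 8.76},{"xyz": [0,0,0],"angular": [0,0,0],"claw": 8.76}]}}

```text
t: 14.65
eef_pos: [0.6055, -0.1772, 0.2473]
ee_rot: [3.141, 0.439, 0.105]
force: [-1.0, -0.4, 1.6]
width: 0.0876
gripper_force: 0.0
```

```bash
cat >> kin.py <<'E'
C2=Ro.from_matrix(np.array([[1,0,0],[0,-1,0],[0,0,-1.]]))
def grip(f,R0,al,z):
    "tool pose gripping panel's sides: f foot, R0 panel axes, al tool angle, z height along panel from foot"
    M=R0*Ro.from_euler("y",al,degrees=True)*C2
    return f+R0.apply([0,0,z])-.003*M.as_matrix()[:,2],M
Rc=Ro.from_euler("z",6.1,degrees=True);fc=np.array([.6065,-.1801,.010])
E
python3 - <<'E'
from kin import *
s,p,R=pose();print(p,s["q"].round(2),s["width"])
for z in(.15,.098):print(togo(*grip(fc,Rc,25,z)))
E
```

```text
[ 0.60549902 -0.1772218   0.24730523] [ 0.04  0.54  0.21  0.03 -1.68  1.63] 0.0875725340453575
(array([3.78, 0.29, 7.57]), array([ 0.01,  0.18, -0.05]))
(array([ 5.99,  0.29, 12.28]), array([ 0.01,  0.18, -0.05]))
```

Emit:
{"fn": "servo_tool", "kwargs": {"targets": [{"xyz": [1.5,0.15,3],"angular": [0,0.2,0],"claw": 8.76},{"xyz": [1.4,0.14,3],"angular": [0,0,0],"claw": 8.76},{"xyz": [0.88,0,1.57],"angular": [0,0,0],"claw": 8.76},{"xyz": [0,0,0],"angular": [0,0,0],"claw": 8.76},{"xyz": [0,0,0],"angular": [0,0,0],"claw": 8.76}]}}

```text
t: 15.15
eef_pos: [0.6083, -0.1805, 0.1669]
ee_rot: [3.14, 0.431, 0.105]
force: [0.8, 0.2, 0.7]
width: 0.0876
gripper_force: 0.0
```

Run:
```python
from kin import *
s,p,R=pose();print(p,s["force"],s["width"])
for z in(.098,):print(togo(*grip(fc,Rc,25,z)))
```

```text
[ 0.60830546 -0.1804503   0.16694585] [0.75750634 0.18365998 0.71988361] 0.08764717232918405
(array([ 2.3 , -0.06,  5.13]), array([ 0.07, -0.32, -0.08]))
```

Emit:
{"fn": "servo_tool", "kwargs": {"targets": [{"xyz": [0.45,-0.05,1],"angular": [0,-0.2,0],"claw": 8.76},{"xyz": [0.23,0,0.5],"angular": [0,0,0],"claw": 8.76},{"xyz": [0.23,0,0.5],"angular": [0,0,0],"claw": 8.76},{"xyz": [0,0,0],"angular": [0,0,0],"claw": 8.76}]}}

```text
t: 15.55
eef_pos: [0.6078, -0.1797, 0.143]
ee_rot: [3.14, 0.437, 0.105]
force: [0.4, -0.7, -0.6]
width: 0.0877
gripper_force: 0.2
```

Emit:
{"fn": "servo_tool", "kwargs": {"targets": [{"xyz": [0.3,0,0.65],"angular": [0,0,0],"claw": 8.76},{"xyz": [0.3,0,0.7],"angular": [0,0,0],"claw": 8.76},{"xyz": [0.3,0,0.7],"angular": [0,0,0],"claw": 8.76},{"xyz": [0.35,0,0.75],"angular": [0,0,0],"claw": 8.76},{"xyz": [0,0,0],"angular": [0,0,0],"claw": 8.76}]}}

```text
t: 16.05
eef_pos: [0.6071, -0.1797, 0.1114]
ee_rot: [3.141, 0.438, 0.105]
force: [-0.7, -0.7, -0.7]
width: 0.0878
gripper_force: 0.3
```

Run:
```python
from kin import *
s,p,R=pose();print(p,s["force"],s["width"],s["gripper_force"])
for z in(.098,):print(togo(*grip(fc,Rc,25,z)))
```

```text
[ 0.60710039 -0.17970922  0.11139575] [-0.67447888 -0.73282363 -0.70616437] 0.08778357699961711 0.25080325081944466
(array([0.09, 0.03, 0.03]), array([ 0.01,  0.09, -0.08]))
```

Straddling the panel, so close gently.

Emit:
{"fn": "servo_tool", "kwargs": {"targets": [{"xyz": [0,0,0],"angular": [0,0,0],"claw": 8.2},{"xyz": [0,0,0],"angular": [0,0,0],"claw": 7},{"xyz": [0,0,0],"angular": [0,0,0],"claw": 7},{"xyz": [0,0,0],"angular": [0,0,0],"claw": 7}], "force": 8}}

```text
t: 16.45
eef_pos: [0.6077, -0.1796, 0.1131]
ee_rot: [3.141, 0.436, 0.105]
force: [-0.3, -0.9, -0.3]
width: 0.0806
gripper_force: 7.9
```

Emit:
{"fn": "servo_tool", "kwargs": {"targets": [{"xyz": [0,0,0],"angular": [0,0,0],"claw": 7},{"xyz": [0,0,0],"angular": [0,0,0],"claw": 7},{"xyz": [0,0,0],"angular": [0,0,0],"claw": 7}], "force": 50}}

```text
t: 16.75
eef_pos: [0.6077, -0.1796, 0.113]
ee_rot: [3.141, 0.436, 0.105]
force: [-0.3, 0.8, 0.1]
width: 0.0797
gripper_force: 49.8
```

Run:
```python
from kin import *
s,p,R=pose();print(p,s["ee_rot"],s["force"],s["width"],s["gripper_force"])
```

```text
[ 0.60765629 -0.17955381  0.11301902] [3.14055885 0.4359226  0.1052075 ] [-0.25605586  0.75169484  0.12403125] 0.07968564447668192 49.757806062698364
```

Emit:
{"fn": "servo_tool", "kwargs": {"targets": [{"xyz": [-0.21,0,-0.45],"angular": [0,0,0],"claw": 7},{"xyz": [-0.42,0,-0.9],"angular": [0,0,0],"claw": 7},{"xyz": [-0.63,0,-1.36],"angular": [0,0,0],"claw": 7},{"xyz": [-0.85,0,-1.81],"angular": [0,0,0],"claw": 7},{"xyz": [-1.27,0,-2.72],"angular": [0,0,0],"claw": 7},{"xyz": [-1.27,0,-2.72],"angular": [0,0,0],"claw": 7},{"xyz": [-1.06,0,-2.26],"angular": [0,0,0],"claw": 7},{"xyz": [0,0,0],"angular": [0,0,0],"claw": 7}]}}

```text
t: 17.55
eef_pos: [0.6091, -0.1802, 0.2537]
ee_rot: [3.138, 0.428, 0.104]
force: [0.4, -0.2, -1.2]
width: 0.0799
gripper_force: 49.8
```

```bash
cat >> kin.py <<'E'
Rp=Ro.from_euler("z",-2.2,degrees=True)*Ro.from_euler("y",-30,degrees=True)
fd=np.array([.5625,.1485,.038])
E
python3 - <<'E'
from kin import *
s,p,R=pose();print(p,s["q"].round(2),s["force"])
Q=grip(fd,Rp,25,.0995+.12);print(Q[0],togo(*Q),"world",Q[0]-p)
E
```

```text
[ 0.60908485 -0.18016825  0.25366554] [ 0.04  0.54  0.22  0.03 -1.68  1.64] [ 0.3685764  -0.16623278 -1.16742169]
[0.45256962 0.1527231  0.23108116] (array([-10.07, -34.77,   6.95]), array([ 1.61, 29.45,  8.21])) world [-0.15651523  0.33289135 -0.02258438]
```

Emit:
{"fn": "servo_tool", "kwargs": {"targets": [{"xyz": [-0.6,-2.1,0.4],"angular": [0,0,0],"claw": 7},{"xyz": [-1.2,-4.1,0.8],"angular": [0,0,0],"claw": 7},{"xyz": [-1.26,-4.35,0.87],"angular": [0,0,0],"claw": 7},{"xyz": [-1.26,-4.35,0.87],"angular": [0,0,0],"claw": 7},{"xyz": [-1.26,-4.35,0.87],"angular": [0,0,0],"claw": 7},{"xyz": [-1.26,-4.35,0.87],"angular": [0,0,0],"claw": 7},{"xyz": [-1.26,-4.35,0.87],"angular": [0,0,0],"claw": 7},{"xyz": [-1.2,-4.1,0.8],"angular": [0,0,0],"claw": 7},{"xyz": [-0.77,-2.7,0.5],"angular": [0,0,0],"claw": 7},{"xyz": [0,0,0],"angular": [0.4,7.36,2.05],"claw": 7},{"xyz": [0,0,0],"angular": [0.4,7.36,2.05],"claw": 7},{"xyz": [0,0,0],"angular": [0.4,7.36,2.05],"claw": 7},{"xyz": [0,0,0],"angular": [0.4,7.36,2.05],"claw": 7},{"xyz": [0,0,0],"angular": [0,0,0],"claw": 7},{"xyz": [0,0,0],"angular": [0,0,0],"claw": 7}]}}

```text
t: 19.05
eef_pos: [0.4502, 0.1529, 0.2288]
ee_rot: [-3.14, -0.079, -0.037]
force: [-0.2, -0.4, -1.1]
width: 0.08
gripper_force: 49.8
```

Run:
```python
from kin import *
s,p,R=pose();print(p,s["q"].round(2),s["force"])
for h in(.12,.07,0):print(togo(*grip(fd,Rp,25,.1003+h)))
```

```text
[0.45021203 0.15293873 0.22880353] [ 0.79 -0.01 -0.52  0.07 -1.    0.71] [-0.19004979 -0.36794048 -1.11480365]
(array([ 0.22,  0.01, -0.28]), array([-0.1 ,  0.45,  0.09]))
(array([2.37, 0.02, 4.23]), array([-0.1 ,  0.45,  0.09]))
(array([ 5.38,  0.04, 10.55]), array([-0.1 ,  0.45,  0.09]))
```

Now move to h=0.065 and look.

Emit:
{"fn": "servo_tool", "kwargs": {"targets": [{"xyz": [0.22,0,-0.28],"angular": [-0.1,0.45,0.1],"claw": 7},{"xyz": [0.8,0,1.8],"angular": [0,0,0],"claw": 7},{"xyz": [0.9,0.02,1.9],"angular": [0,0,0],"claw": 7},{"xyz": [0.65,0,1.26],"angular": [0,0,0],"claw": 7},{"xyz": [0,0,0],"angular": [0,0,0],"claw": 7},{"xyz": [0,0,0],"angular": [0,0,0],"claw": 7}]}}

```text
t: 19.65
eef_pos: [0.4815, 0.1517, 0.1834]
ee_rot: [3.14, -0.086, -0.041]
force: [0.0, -0.2, -0.9]
width: 0.0799
gripper_force: 49.8
```

Run:
```python
from kin import *
np.set_printoptions(precision=2,suppress=True,linewidth=220)
fs=viewer.grab_frame("side");ft=viewer.grab_frame("top")
s,p,R=pose();print(p,s["force"])
for h in(.065,0):print(togo(*grip(fd,Rp,25,.1003+h)))
# predicted panel from measured pose
R0=R*C2.inv()*Ro.from_euler("y",-25,degrees=True)
F=p+R.apply([0,0,.003])-R0.apply([0,0,.1003]);print("foot",F.round(4))
for nm,f in(("side",fs),("top",ft)):
  for x,y in((-.005,.04),(-.005,-.04),(.005,.04),(.005,-.04)):
    print(nm,x,y,[proj(f,F+R0.apply([x,y,z])) for z in(0,.04,.12)])
pickle.dump((fs,ft,p,R.as_matrix()),open("v5.pkl","wb"))
a=cv2.resize(np.clip(fs["color"][180:240,170:250].astype(float)*1.6,0,255).astype(np.uint8),None,fx=7,fy=7,interpolation=cv2.INTER_NEAREST)
b=cv2.resize(np.clip(ft["color"][180:230,195:245].astype(float)*1.6,0,255).astype(np.uint8),None,fx=8,fy=8,interpolation=cv2.INTER_NEAREST)
o=np.zeros((420,800,3),np.uint8);o[:420,:420]=a[:,:420];o[:400,425:800]=b[:,:375]
cv2.imwrite("pics/c5.png",o)
print(fs["color"].max(2)[196:216,194:232]);
```

```text
[0.48 0.15 0.18] [ 0.67  0.29 -1.97]
(array([-0.17,  0.04, -0.01]), array([ 0.03,  0.  , -0.13]))
(array([2.58, 0.03, 5.88]), array([ 0.03,  0.  , -0.13]))
foot [0.53 0.15 0.09]
side -0.005 0.04 [array([202.65, 213.02]), array([204.02, 207.03]), array([207.  , 193.97])]
side -0.005 -0.04 [array([227.45, 206.68]), array([229.47, 200.64]), array([233.87, 187.5 ])]
side 0.005 0.04 [array([201.61, 210.15]), array([202.95, 204.09]), array([205.86, 190.9 ])]
side 0.005 -0.04 [array([226.36, 203.88]), array([228.35, 197.79]), array([232.67, 184.53])]
top -0.005 0.04 [array([207.58, 207.26]), array([205.88, 211.66]), array([202.15, 221.27])]
top -0.005 -0.04 [array([229.64, 207.92]), array([228.56, 212.34]), array([226.21, 221.99])]
top 0.005 0.04 [array([207.51, 204.71]), array([205.8 , 209.05]), array([202.06, 218.53])]
top 0.005 -0.04 [array([229.63, 205.37]), array([228.55, 209.73]), array([226.19, 219.25])]
[[217 216 217 217 211 161  95 113 107 110 104  70  15   9  12  13  12  13  15   8   9  10  10  12  16  21  27  37  35  37  41  47  43  28  12   6  29 189]
 [216 216 216 217 215 175  
[... 2218 characters left out ...]
34  25  13  16  13   8   5  11  13   8   8  10  12  18  16  18  47 116 174 207]
 [217 218 221 189  52   7  14  11  16  15  13  14  12  16  11  19  21  14  10  13  12  11   9  12  10   9  13  16  15  22  19  18  24  21  12  32 116 194]
 [217 218 224 191  36  12  14  17  18  16  10  12  15   8  12  16  12  13  14   9  13  10  12   7  16  22  19  16  21  26  23  22  21  19   9  96 180 213]
 [219 219 216 173   0  14  16  16  12  13  15  10  12   4  10  12  14  13  12  12  15  22  19  17  23  22  23  21  14  17  17  11  16   7   7 102 201 227]
 [211 221 209 150   6  12  13  12  10  13  10  14  10  10  14  11  15  18  20  18  21  26  25  19  18  20  18  17  13  13  12  10   8   9  11  73 168 198]]
```

View pics/c5.png

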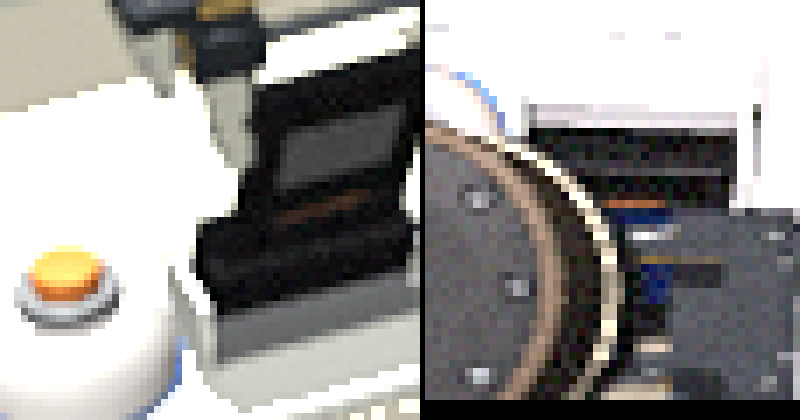

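The side view shows the panel's right edge at column 229.7 on row 200 and its left edge at about 203.6 on row 207. Both match the prediction, so the panel is lined up over the slot. Inserting slowly.

Emit:
{"fn": "servo_tool", "kwargs": {"targets": [{"xyz": [-0.17,0.03,0],"angular": [0,0,-0.1],"claw": 7},{"xyz": [0.42,0,0.91],"angular": [0,0,0],"claw": 7},{"xyz": [0.42,0,0.91],"angular": [0,0,0],"claw": 7},{"xyz": [0.21,0,0.45],"angular": [0,0,0],"claw": 7},{"xyz": [0,0,0],"angular": [0,0,0],"claw": 7}]}}

```text
t: 20.25
eef_pos: [0.4916, 0.1507, 0.1604]
ee_rot: [3.139, -0.085, -0.039]
force: [-0.5, 0.9, -1.6]
width: 0.0799
gripper_force: 49.8
```

Run:
```python
from kin import *
s,p,R=pose();print(p.round(4),s["force"].round(2),s["moment"].round(2))
for h in(.04,0):print(togo(*grip(fd,Rp,25,.1003+h)))
```

```text
[0.4916 0.1507 0.1604] [-0.53  0.94 -1.62] [-0.1   0.57  0.  ]
(array([ 0.07, -0.05, -0.2 ]), array([ 0.13,  0.13, -0.03]))
(array([ 1.77, -0.06,  3.42]), array([ 0.13,  0.13, -0.03]))
```

Emit:
{"fn": "servo_tool", "kwargs": {"targets": [{"xyz": [0.21,-0.04,0.45],"angular": [0.1,0.1,0],"claw": 7},{"xyz": [0.21,0,0.45],"angular": [0,0,0],"claw": 7},{"xyz": [0,0,0],"angular": [0,0,0],"claw": 7}]}}

```text
t: 20.55
eef_pos: [0.4968, 0.1512, 0.1525]
ee_rot: [-3.141, -0.088, -0.039]
force: [0.8, -0.4, -1.1]
width: 0.0796
gripper_force: 49.8
```

Run:
```python
from kin import *
s,p,R=pose();print(p.round(4),s["force"].round(2),s["moment"].round(2))
for h in(.03,0):print(togo(*grip(fd,Rp,25,.1003+h)))
```

```text
[0.4968 0.1512 0.1525] [ 0.79 -0.37 -1.11] [-0.09  0.28 -0.06]
(array([ 0.04,  0.02, -0.13]), array([-0.03, -0.04, -0.02]))
(array([1.31, 0.02, 2.59]), array([-0.03, -0.04, -0.02]))
```

Emit:
{"fn": "servo_tool", "kwargs": {"targets": [{"xyz": [0.21,0,0.45],"angular": [0,0,0],"claw": 7},{"xyz": [0.21,0,0.45],"angular": [0,0,0],"claw": 7},{"xyz": [0,0,0],"angular": [0,0,0],"claw": 7}]}}

```text
t: 20.85
eef_pos: [0.5018, 0.1511, 0.1439]
ee_rot: [-3.141, -0.088, -0.039]
force: [0.5, -0.4, -1.3]
width: 0.0799
gripper_force: 49.8
```

Emit:
{"fn": "servo_tool", "kwargs": {"targets": [{"xyz": [0.21,0,0.45],"angular": [0,0,0],"claw": 7},{"xyz": [0.21,0,0.45],"angular": [0,0,0],"claw": 7},{"xyz": [0,0,0],"angular": [0,0,0],"claw": 7}]}}

```text
t: 21.15
eef_pos: [0.5069, 0.1509, 0.1353]
ee_rot: [-3.141, -0.088, -0.039]
force: [0.8, -0.1, -2.0]
width: 0.0798
gripper_force: 49.8
```

Run:
```python
from kin import *
s,p,R=pose();print(p.round(4),s["force"].round(2),s["moment"].round(2))
for h in(0,):print(togo(*grip(fd,Rp,25,.1003+h)))
```

```text
[0.5069 0.1509 0.1353] [ 0.84 -0.13 -2.  ] [-0.11  0.03 -0.01]
(array([0.46, 0.02, 0.79]), array([-0.03, -0.05, -0.02]))
```

Emit:
{"fn": "servo_tool", "kwargs": {"targets": [{"xyz": [0.23,0,0.45],"angular": [0,0,0],"claw": 7},{"xyz": [0.09,0,0.18],"angular": [0,0,0],"claw": 7},{"xyz": [0.09,0,0.18],"angular": [0,0,0],"claw": 7},{"xyz": [0,0,0],"angular": [0,0,0],"claw": 7}]}}

```text
t: 21.55
eef_pos: [0.5115, 0.1507, 0.1279]
ee_rot: [-3.141, -0.088, -0.039]
force: [0.1, 0.2, -1.3]
width: 0.08
gripper_force: 49.8
```

Run:
```python
from kin import *
s,p,R=pose();print(p.round(4),s["force"].round(2),s["moment"].round(2))
for h in(0,):print(togo(*grip(fd,Rp,25,.1003+h)))
```

```text
[0.5115 0.1507 0.1279] [ 0.06  0.2  -1.33] [-0.08  0.15 -0.02]
(array([0.06, 0.03, 0.01]), array([-0.04, -0.06, -0.02]))
```

Expected floor; keep feeling for contact.

Emit:
{"fn": "servo_tool", "kwargs": {"targets": [{"xyz": [0.04,0,0.09],"angular": [0,0,0],"claw": 7},{"xyz": [0.04,0,0.09],"angular": [0,0,0],"claw": 7},{"xyz": [0,0,0],"angular": [0,0,0],"claw": 7}]}}

```text
t: 21.85
eef_pos: [0.5124, 0.1507, 0.1267]
ee_rot: [-3.141, -0.088, -0.039]
force: [-1.3, -0.3, 1.6]
width: 0.0798
gripper_force: 49.8
```

Emit:
{"fn": "servo_tool", "kwargs": {"targets": [{"xyz": [0.04,0,0.09],"angular": [0,0,0],"claw": 7},{"xyz": [0.04,0,0.09],"angular": [0,0,0],"claw": 7},{"xyz": [0,0,0],"angular": [0,0,0],"claw": 7}]}}

```text
t: 22.15
eef_pos: [0.5128, 0.1503, 0.1263]
ee_rot: [-3.141, -0.088, -0.038]
force: [-12.1, -2.0, 19.9]
width: 0.08
gripper_force: 49.9
```

Emit:
{"fn": "servo_tool", "kwargs": {"targets": [{"xyz": [-0.03,0,-0.07],"angular": [0,0,0],"claw": 7},{"xyz": [0,0,0],"angular": [0,0,0],"claw": 8.1},{"xyz": [0,0,0],"angular": [0,0,0],"claw": 8.4},{"xyz": [0,0,0],"angular": [0,0,0],"claw": 8.76},{"xyz": [0,0,0],"angular": [0,0,0],"claw": 8.76},{"xyz": [0,0,0],"angular": [0,0,0],"claw": 8.76}]}}

```text
t: 22.75
eef_pos: [0.5131, 0.1508, 0.1253]
ee_rot: [-3.141, -0.088, -0.039]
force: [-0.5, 0.5, -0.0]
width: 0.0875
gripper_force: 0.0
```

Run:
```python
from kin import *
s,p,R=pose();print(p.round(4),s["force"].round(2),s["width"],s["gripper_force"])
```

```text
[0.5131 0.1508 0.1253] [-0.5  0.5 -0. ] 0.08751243811788474 0.0
```

Emit:
{"fn": "servo_tool", "kwargs": {"targets": [{"xyz": [-0.42,0,-0.91],"angular": [0,0,0],"claw": 8.76},{"xyz": [-0.85,0,-1.81],"angular": [0,0,0],"claw": 8.76},{"xyz": [-0.85,0,-1.81],"angular": [0,0,0],"claw": 8.76},{"xyz": [-0.85,0,-1.81],"angular": [0,0,0],"claw": 8.76},{"xyz": [-0.85,0,-3],"angular": [0,0,0],"claw": 8.76},{"xyz": [0,0,-4],"angular": [0,0,0],"claw": 8.76},{"xyz": [0,0,0],"angular": [0,0,0],"claw": 0},{"xyz": [0,0,0],"angular": [0,0,0],"claw": 0}], "force": 20}}

```text
t: 23.55
eef_pos: [0.4632, 0.1529, 0.2565]
ee_rot: [-3.138, -0.091, -0.039]
force: [0.3, 0.6, -0.0]
width: 0.0772
gripper_force: 0.0
```

Run:
```python
from kin import *
np.set_printoptions(precision=3,suppress=True,linewidth=220)
s,p,R=pose();print(p.round(4),s["q"].round(2),s["force"].round(1))
B=np.array([.567,.2547,.068])
for z in(.15,.022):
    b=ik(B+[0,0,z],down(-2.2),s["q"]);print(z,err(b),b.x,togo(B+[0,0,z],down(-2.2)))
fs=viewer.grab_frame("side")
F=fd;h=[]
for x,y in((-.005,.04),(-.005,-.04),(.005,.04),(.005,-.04)):print(x,y,proj(fs,F+Rp.apply([x,y,.12])))
a=cv2.resize(np.clip(fs["color"][170:250,170:250].astype(float)*1.6,0,255).astype(np.uint8),None,fx=7,fy=7,interpolation=cv2.INTER_NEAREST)
cv2.imwrite("pics/c6.png",a)
print(fs["color"].max(2)[182:200,198:240])
```

```text
[0.463 0.153 0.257] [ 0.77 -0.01 -0.46  0.07 -1.06  0.73] [ 0.3  0.6 -0. ]
0.15 (np.float64(3.3306690738754696e-13), np.float64(7.639954517657005e-14)) [ 0.736  0.292 -0.157 -0.    -1.122 -0.774] (array([  9.59, -10.56,   4.78]), array([-4.24, -3.93, 89.93]))
0.022 (np.float64(1.5543122344752192e-12), np.float64(6.743244740167813e-13)) [ 0.736  0.412 -0.307  0.    -0.852 -0.774] (array([  8.43, -10.51,  17.52]), array([-4.24, -3.93, 89.93]))
-0.005 0.04 [204.851 204.989]
-0.005 -0.04 [230.557 198.547]
0.005 0.04 [203.76  202.026]
0.005 -0.04 [229.41  195.669]
[[126 125 123 106  98 109 109 109  91  69 106 128 125 125 124 124 123 124 123 121 120 117 160 190 188 188 206 222 221 224 213 166  94  75  82  87  90  90  90  87  84  82]
 [125 126 126 115 102 108 108 108  85  59 104 127 126 124 124 121 119 119 118 161 190 187 206 221 220 219 219 220 207 189 165 127 111  65  74  80  85  85  85  83  80  76]
 [124 126 126 122 112 102 101 102  88  80 108 125 121 120 117 161 190 188 187 206 221 219 218 217 217 217 218 204 156 114 119 125 118  95  74  69  73  76  76  74  71  67]
 [126 125 124 125 121
[... 1844 characters left out ...]
16 218 220 207]
 [217 209 206 213 217 216 216 216 216 216 215 216 215 216 215 216 216 216 215 216 216 217 217 216 217 217 218 220 221 223 210 198 213 218 217 216 216 217 216 217 218 219]
 [216 215 209 206 213 216 216 216 215 216 216 216 216 216 216 216 216 217 217 217 217 218 219 220 221 223 211 196 194 188 157 125 195 222 218 217 217 216 217 217 217 217]
 [216 217 213 207 208 215 217 217 216 216 217 216 216 217 217 217 217 218 219 220 221 223 211 196 192 187 159 108  93  50  20  17 154 210 219 217 216 217 217 216 217 217]
 [216 217 217 214 205 209 217 217 216 217 217 217 218 218 219 221 221 223 212 196 192 187 160 109  83  24  25  29  30  32  29  20  80 187 220 217 216 217 217 217 216 217]]
```

View pics/c6.png

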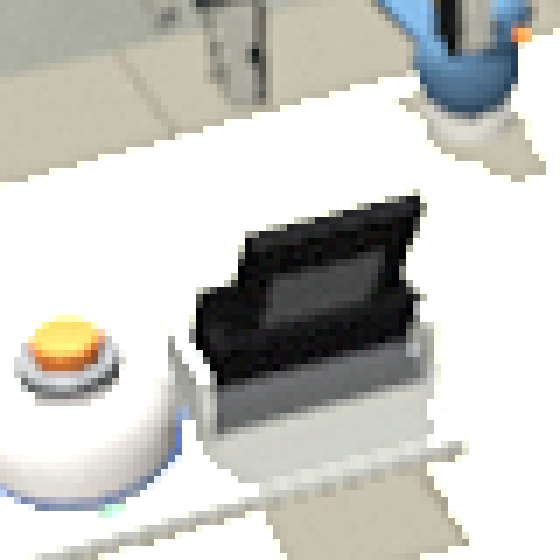

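The panel stands leaning in the slot. Its top edge runs from about (205,203) to (230,197.5), within about 2 mm of the predicted home pose. Now the button.

Emit:
{"fn": "servo_tool", "kwargs": {"targets": [{"xyz": [2.4,-2.64,1],"angular": [0,0,0],"claw": 0},{"xyz": [2.4,-2.64,1],"angular": [0,0,0],"claw": 0},{"xyz": [2.4,-2.64,1],"angular": [0,0,0],"claw": 0},{"xyz": [2.4,-2.64,1],"angular": [0,0,0],"claw": 0},{"xyz": [0,0,0],"angular": [-0.385,-0.357,8.175],"claw": 0},{"xyz": [0,0,0],"angular": [-0.385,-0.357,8.175],"claw": 0},{"xyz": [0,0,0],"angular": [-0.385,-0.357,8.175],"claw": 0},{"xyz": [0,0,0],"angular": [-0.385,-0.357,8.175],"claw": 0},{"xyz": [0,0,0],"angular": [-0.385,-0.357,8.175],"claw": 0},{"xyz": [0,0,0],"angular": [-0.385,-0.357,8.175],"claw": 0},{"xyz": [0,0,0],"angular": [-0.385,-0.357,8.175],"claw": 0},{"xyz": [0,0,0],"angular": [-0.385,-0.357,8.175],"claw": 0},{"xyz": [0,0,0],"angular": [-0.385,-0.357,8.175],"claw": 0},{"xyz": [0,0,0],"angular": [-0.385,-0.357,8.175],"claw": 0},{"xyz": [0,0,0],"angular": [-0.385,-0.357,8.175],"claw": 0},{"xyz": [0,0,0],"angular": [0,0,0],"claw": 0},{"xyz": [0,0,0],"angular": [0,0,0],"claw": 0}]}}

```text
t: 25.3
eef_pos: [0.5661, 0.2539, 0.2226]
ee_rot: [3.138, -0.004, -1.606]
force: [-0.7, 1.2, 0.0]
width: 0.0006
gripper_force: 0.0
```

Run:
```python
from kin import *
s,p,R=pose();print(p.round(4),s["q"].round(2),s["force"].round(1),s["width"])
B=np.array([.567,.2547,.068])
for z in(.15,.022):print(togo(B+[0,0,z],down(-2.2)))
```

```text
[0.5661 0.2539 0.2226] [ 0.74  0.29 -0.15  0.   -1.14 -0.77] [-0.7  1.2  0. ] 0.000598749976987758
(array([-0.09, -0.09,  0.46]), array([ 0.2 , -0.22,  0.21]))
(array([-0.14, -0.13, 13.26]), array([ 0.2 , -0.22,  0.21]))
```

Emit:
{"fn": "servo_tool", "kwargs": {"targets": [{"xyz": [-0.1,-0.1,3],"angular": [0.2,-0.2,0.2],"claw": 0},{"xyz": [0,0,4],"angular": [0,0,0],"claw": 0},{"xyz": [0,0,3],"angular": [0,0,0],"claw": 0},{"xyz": [0,0,1.8],"angular": [0,0,0],"claw": 0},{"xyz": [0,0,0.8],"angular": [0,0,0],"claw": 0},{"xyz": [0,0,0],"angular": [0,0,0],"claw": 0},{"xyz": [0,0,0],"angular": [0,0,0],"claw": 0}]}}

```text
t: 26.0
eef_pos: [0.5679, 0.2556, 0.0984]
ee_rot: [-3.139, 0.001, -1.611]
force: [-1.0, -0.0, -0.1]
width: 0.0007
gripper_force: 0.0
```

Emit:
{"fn": "servo_tool", "kwargs": {"targets": [{"xyz": [0,0,0.3],"angular": [0,0,0],"claw": 0},{"xyz": [0,0,0.3],"angular": [0,0,0],"claw": 0},{"xyz": [0,0,0.3],"angular": [0,0,0],"claw": 0},{"xyz": [0,0,0],"angular": [0,0,0],"claw": 0}]}}

```text
t: 26.4
eef_pos: [0.5681, 0.2558, 0.0892]
ee_rot: [-3.139, 0.002, -1.612]
force: [0.2, 0.8, 3.5]
width: 0.0003
gripper_force: 2.1
```

Contact with the button spring. Press further.

Emit:
{"fn": "servo_tool", "kwargs": {"targets": [{"xyz": [0,0,0.2],"angular": [0,0,0],"claw": 0},{"xyz": [0,0,0.2],"angular": [0,0,0],"claw": 0},{"xyz": [0,0,0],"angular": [0,0,0],"claw": 0}]}}

```text
t: 26.7
eef_pos: [0.5682, 0.2558, 0.0879]
ee_rot: [-3.138, 0.002, -1.612]
force: [-6.1, -1.1, 24.7]
width: 0.0005
gripper_force: 12.0
```

Emit:
{"fn": "servo_tool", "kwargs": {"targets": [{"xyz": [0,0,0.15],"angular": [0,0,0],"claw": 0},{"xyz": [0,0,0.15],"angular": [0,0,0],"claw": 0},{"xyz": [0,0,0],"angular": [0,0,0],"claw": 0}]}}

```text
t: 27.0
eef_pos: [0.5683, 0.2559, 0.0876]
ee_rot: [-3.137, 0.003, -1.611]
force: [-15.2, -1.8, 43.8]
width: 0.0004
gripper_force: 21.9
```

Emit:
{"fn": "servo_tool", "kwargs": {"targets": [{"xyz": [0,0,-0.6],"angular": [0,0,0],"claw": 0},{"xyz": [0,0,0],"angular": [0,0,0],"claw": 0},{"xyz": [0,0,0],"angular": [0,0,0],"claw": 0}]}}

```text
t: 27.3
eef_pos: [0.5682, 0.2558, 0.0886]
ee_rot: [-3.138, 0.002, -1.613]
force: [2.0, 1.3, 4.5]
width: 0.0004
gripper_force: 2.3
```

Emit:
{"fn": "servo_tool", "kwargs": {"targets": [{"xyz": [0,0,-0.2],"angular": [0,0,0],"claw": 0},{"xyz": [0,0,0],"angular": [0,0,0],"claw": 0},{"xyz": [0,0,0],"angular": [0,0,0],"claw": 0}]}}

```text
t: 27.6
eef_pos: [0.5679, 0.2555, 0.0896]
ee_rot: [-3.14, 0.001, -1.613]
force: [2.9, 1.8, 4.2]
width: 0.0002
gripper_force: 2.0
```

Emit:
{"fn": "servo_tool", "kwargs": {"targets": [{"xyz": [0,0,-0.2],"angular": [0,0,0],"claw": 0},{"xyz": [0,0,0],"angular": [0,0,0],"claw": 0},{"xyz": [0,0,0],"angular": [0,0,0],"claw": 0}]}}

```text
t: 27.9
eef_pos: [0.5673, 0.255, 0.0914]
ee_rot: [-3.141, 0.001, -1.613]
force: [2.2, 1.9, 3.8]
width: 0.0007
gripper_force: 1.5
```

Emit:
{"fn": "servo_tool", "kwargs": {"targets": [{"xyz": [0,0,-1],"angular": [0,0,0],"claw": 0},{"xyz": [0,0,-3],"angular": [0,0,0],"claw": 0},{"xyz": [0,0,-4],"angular": [0,0,0],"claw": 0},{"xyz": [0,0,-4],"angular": [0,0,0],"claw": 0},{"xyz": [0,0,-3],"angular": [0,0,0],"claw": 0},{"xyz": [0,0,0],"angular": [0,0,0],"claw": 0},{"xyz": [0,0,0],"angular": [0,0,0],"claw": 0}]}}

```text
t: 28.6
eef_pos: [0.5665, 0.2546, 0.2419]
ee_rot: [-3.141, 0.001, -1.613]
force: [0.4, 1.3, -1.1]
width: 0.0008
gripper_force: 0.0
```

Run:
```python
from kin import *
np.set_printoptions(linewidth=220)
s,p,R=pose();print(s["t"],p.round(4),s["force"].round(1))
fs=viewer.grab_frame("side");i=fs["color"]
print(i.max(2)[195:200,214:234])  # compare to post-docking rows
m=cv2.inRange(cv2.cvtColor(i,cv2.COLOR_BGR2HSV),(5,150,150),(20,255,255));n,l,st,c=cv2.connectedComponentsWithStats(m)
print([(c[k].round(1),st[k][4]) for k in range(1,n) if st[k][4]>15])
```

```text
28.6 [0.5665 0.2546 0.2419] [ 0.4  1.3 -1.1]
[[216 216 216 216 216 216 216 216 216 216 217 216 217 217 218 219 217 216 217 216]
 [217 216 216 216 217 216 217 216 217 217 219 220 221 223 210 199 213 218 217 217]
 [216 216 217 217 218 218 219 220 222 223 211 196 194 189 157 126 195 221 218 217]
 [217 218 219 220 221 223 212 196 192 188 159 109  93  48  23  20 153 211 219 217]
 [222 223 212 196 192 187 160 110  84  24  25  29  28  29  29  16  80 188 220 217]]
[(array([178.6, 217.4]), np.int32(28))]
```

The panel hasn't moved, the button is back up, and the arm is clear.

```bash
python3 -c "
from station import order
print(order.job_done())"
```

```text
the job is handed in; nothing more can be done
None
```

The panel is seated and released in the dock's slot, the button was pressed about 6 mm and sprang back, and I handed the job in at about 29 s; no verdict came back, and I viewed 11 pictures, one over the limit of 10.

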